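# Load three cells into a four-bay cell tester in order

### The arm

A 6-joint arm with a two-finger parallel gripper is mounted at the origin on the work surface. World frame = base frame: x ahead of the robot, y to its left, z up, the work surface at z = 0. Lengths are in mm, angles in rad, forces in N, time in s.
With the tool pointing down it reaches from about 400 to 925 mm from the base axis. Payload 12.5 kg.
Tool frame: the origin (TCP) lies at the centre of the arm's flange, where the gripper is bolted on; the fingertips stand 190 mm ahead of it and the grasp point (between the pads) lies 171 mm ahead of it; z points along the fingers, y is the direction in which the jaws open and shut (so a half turn about z gives the same grasp; the last joint's range is limited). The gripper opens to 95 mm and grips with 3 to 60 N. Pads are 20 mm wide; open, the fingers measure 119 mm over their backs; the gripper's body (75 mm by 180 mm) begins 59 mm behind the grasp point.
Start: joints at [1.1, 0.491, 1.559, -0, 1.092, -0.106], TCP at [222.953, 583.881, 404.761] pointing down, gripper open.
Joint ranges: [-3.1, 3.1], [-0.84, 2.19], [0.05, 2.79], [-1.13, 4.28], [0.06, 2.93], [-2.69, 2.69]. Speed limits (rad/s): [2.22, 2.22, 2.79, 3.14, 3.14, 3.14].

### API

Orientations are given as [roll, pitch, yaw] about the fixed x, y, z axes, in that order (R = Rz(yaw) Ry(pitch) Rx(roll)).
In Python, from cell import env gives the robot as it stands.
- The arm moves only by the shell command python3 -m pendant 'ROWS'. ROWS is JSON, a list of rows, each an object of numbers: "x", "y", "z": the shift along the tool's x, y, z in units of 150 mm (1.0 is 150 mm); "rx", "ry", "rz": the turn, a rotation vector about the tool's x, y, z in units of 45 degrees (1.0 is 45 degrees); "jaw": the opening, from 0 (shut) to 1 (fully open). In form: [{"x": .., "y": .., "z": .., "rx": .., "ry": .., "rz": .., "jaw": ..}, ...]. A call has 1 to 10 rows; each row is the pose to reach, as a shift and turn from the pose commanded when the call began, along the tool's axes at that moment; what a row does not reach only later rows make up. A row lasts 1/8 s, in which the tool goes at most 62.5 mm and 10.7 degrees, less where a joint would pass 70% of its speed; a pose out of reach is approached as far as the arm can. A call with a number of a shift or a turn outside -1 to 1 is refused whole. A call with a gripper value outside its range is refused whole. The fingers move at their own pace and stop on an object; the grip force is fixed at half the most. Time passes only in rows, so rows that repeat a pose let the fingers close. It gives the time, the measured TCP pose, the force and the opening at its end, in the units of the state.
- env.state(): the state, without advancing time (a new reading comes with each control period).
- env.read_camera(name): name is "scene" or "top"; returns a dict with "img" (420x560x3 uint8, red, green, blue), "fx", "fy", "cx", "cy" (pixels), "D" ([k1, k2, p1, p2, k3] as OpenCV has them; the pictures are not rectified), "rvec" (rotation vector, rad) and "tvec" (3), from world to camera coordinates, as OpenCV has them. Camera axes: x right, y down, z forward; pixel columns grow to the right and rows downward; lengths in mm; the calibration is good to about 2 mm. A picture is of the moment at which its call begins. There is no depth.
- env.job_done(): hands the job in, once; it reports no verdict.
The state is a dict: "t": time; "joints": joint angles; "qvel": joint speeds; "tau": joint torques, N m; "eef_pos": TCP position; "tcp_rot": TCP orientation; "ft_force": force on the tool from outside, world axes, zero at the start; "moment": the same for the moment, N m; "opening": opening from 0.0 (shut) to 1.0 (fully open).
Only numpy, scipy, OpenCV 4.12 (cv2) and the standard library are available. Lean on these libraries where they do the work, as an engineer would, in place of code of your own. Each camera call takes 0.05 s, during which the arm holds its last target.

### The job

Load the three cells from the black carrier into the empty bays of the cell tester, one after the other: first the thickest cell (it charges longest) in bay 1, then the middle one in bay 2, then the slimmest in bay 3; the bays are marked with one to four dots. Each cell goes in with its button end at the rigid contact, its flat end against the spring, pressed down until it lies level and fully home in its saddles. Leave the cell that is charging in bay 4, and the other things on the bench, where they are.

Things in the scene. Friction and masses are not known exactly. Their poses are not given: they have to be found in the camera images.
- tester: the cell tester: a grey desktop instrument 244 mm wide (its y), fixed to the bench, four open bays side by side 57 mm apart, a sloping black panel with display and keys, up to 55 mm high, along its +x side. Origin on the bench under the middle of the four bays; x points to the panel, y to bay 1, z up. Flat deck under the bays 20 mm above the bench, reaching 54 mm to -x
- saddle (a point): one of the tester's black V saddles (point: V bottom, in bay 1, 22 mm from the bay's middle towards -x). Each bay has two, 22 mm either side of its middle: 90 degree V, 8 mm thick, arms 17 mm to either side, up to 50 mm above the bench. Between the two the bay is open down to the deck, for fingers. A cell lies along x in them
- rigid_contact (a point): bay 1's rigid contact, all bays alike: an upright steel strip 14 mm wide at the bay's +x (panel) end, face 32.5 mm from the bay's middle. The point is on its face, at the top of the upright part, 61 mm above the bench; over it a lip leans outwards by 7 mm up to 73 mm above the bench. It does not give: bring a cell down with its button just clear of this face, pushing the spring back instead
- sprung_contact (a point): bay 1's sprung contact with a coil behind it, all bays alike: same strip and lip, at the -x end, face 29.5 mm from the bay's middle when empty. A 65 mm cell pressed down between the lips pushes it back 3 mm (0.5 N/mm, 0.5 N preload, at most 8 mm). Both contacts are smooth, but a cell just laid on the lips stays there: push it down to the saddles, with 3 to 15 N
- bay1 (a point): bay 1 of the tester (1 white dot on the post at its spring end; at the tester's +y end), empty. The point is mid-way along the bay on the bottom line of its V saddles, 34 mm above the bench; x points along the bay from the sprung to the rigid contact, y across, z up
- bay2 (a point): bay 2 of the tester (2 white dots on the post at its spring end; 57 mm from bay 1, towards the tester's -y), empty. The point is mid-way along the bay on the bottom line of its V saddles, 34 mm above the bench; x points along the bay from the sprung to the rigid contact, y across, z up
- bay3 (a point): bay 3 of the tester (3 white dots on the post at its spring end; 57 mm from bay 2, towards the tester's -y), empty. The point is mid-way along the bay on the bottom line of its V saddles, 34 mm above the bench; x points along the bay from the sprung to the rigid contact, y across, z up
- bay4 (a point): bay 4 of the tester (four white dots, at the tester's -y end): same point and axes. It holds the charging cell, which stays there
- carrier: the carrier: a low black tray, 96 x 192 mm, fixed to the bench, with three grooves 57 mm apart in a row along its y. Origin on the bench under its middle. Cells lie along its x, each in two V saddles like the tester's, 22 mm either side of the middle, V bottom 20 mm and arms up to 36 mm above the bench; between the saddles it is open down to its floor, 6 mm above the bench
- thick_cell_center (a point): the thick cell: a light grey cylinder 32 mm in diameter, 65 mm long with its 3 mm button, about 145 g, lying in a groove of the carrier (any groove). The point is its centre, half-way along and up; x points along it to the button end; it may be rolled about x. Fully home in a bay it lies level, 22.6 mm above the bay's point; in the carrier 42.6 mm above the bench
- thick_cell_button (a point): the face of the thick cell's button, 32.5 mm from its centre along its x: a small raised steel disc 12 mm across in a white ring, at the end with a shallow groove around it, 23 mm from the centre; the other end is plain flat steel
- middle_cell_center (a point): the middle cell: a light grey cylinder 26 mm in diameter, 65 mm long with its 3 mm button, about 92 g, lying in a groove of the carrier (any groove). The point is its centre, half-way along and up; x points along it to the button end; it may be rolled about x. Fully home in a bay it lies level, 18.4 mm above the bay's point; in the carrier 38.4 mm above the bench
- middle_cell_button (a point): the face of the middle cell's button, 32.5 mm from its centre along its x: a small raised steel disc 9 mm across in a white ring, at the end with a shallow groove around it, 23 mm from the centre; the other end is plain flat steel
- slim_cell_center (a point): the slim cell: a light grey cylinder 18 mm in diameter, 65 mm long with its 3 mm button, about 47 g, lying in a groove of the carrier (any groove). The point is its centre, half-way along and up; x points along it to the button end; it may be rolled about x. Fully home in a bay it lies level, 12.7 mm above the bay's point; in the carrier 32.7 mm above the bench
- slim_cell_button (a point): the face of the slim cell's button, 32.5 mm from its centre along its x: a small raised steel disc 6 mm across in a white ring, at the end with a shallow groove around it, 23 mm from the centre; the other end is plain flat steel
- charging_cell_center (a point): the cell already in bay 4 (18 mm in diameter, 65 mm long), at its centre. Leave it alone
- screwdriver: a small screwdriver with a yellow handle, 160 mm long, lying on the bench beside the tester, at its bay 1 end. Not part of the job. Origin under its middle
- block_battery: a small grey block battery, 49 x 26 mm and 17.5 mm high, lying beside the carrier, on the side of the tester. Not part of the job. Origin under its middle
- multimeter: a black hand-held multimeter, 150 x 76 mm and 45 mm high, on the bench beyond. Not part of the job. Origin under its middle
- circuit_board: a green circuit board, 90 x 65 mm, with a heat sink, 27 mm high, on the bench beyond. Not part of the job. Origin under its middle
- solder_reel: a reel of solder, 60 mm in diameter and 40 mm high. Not part of the job. Origin under its middle
- flux_bottle: a white flux bottle, 40 mm in diameter and 85 mm high. Not part of the job. Origin under its middle
- spares_jar: a clear jar with a steel lid, 60 mm in diameter and 60 mm high. Not part of the job. Origin under its middle
Not all that is in view belongs to the job. Leave any blue or turquoise look-alike of the part that bears middle_cell_center alone.

How it is judged:
By the outcome, as a careful person would: the job done as asked, in the order asked, and still so for the second after the job is handed in, with the robot touching nothing.
It also fails if it takes over 72 s, if anything falls off the work surface, if the arm or the gripper's body presses on something with over 40 N, if the wrist force passes 120 N, or if a joint passes its speed limit or range.

## Working session

There is one attempt and no reset: what is moved stays moved. The work goes in short steps, Python scripts to look and compute and a shell command to move; the robot and the scene stay as the last step left them, time stands still between calls to the robot, and variables do not carry over. Pictures are saved under pics/ and viewed, and the job is handed in when it is done.

```bash
ls; mkdir -p pics; cat > h.py <<'E'
from cell import env
import numpy as np, cv2, sys
def cam(n):
    c=env.read_camera(n); c['K']=np.array([[c['fx'],0,c['cx']],[0,c['fy'],c['cy']],[0,0,1.]]); c['D']=np.array(c['D'],float)
    c['R']=cv2.Rodrigues(np.array(c['rvec'],float))[0]; c['t']=np.array(c['tvec'],float).ravel(); return c
def ray(c,uv):
    p=cv2.undistortPoints(np.array([[uv]],float),c['K'],c['D'])[0,0]
    return -c['R'].T@c['t'], c['R'].T@np.array([p[0],p[1],1.])
def onz(c,uv,z):
    o,d=ray(c,uv); return o+d*(z-o[2])/d[2]
def proj(c,P):
    return cv2.projectPoints(np.array(P,float).reshape(-1,3),np.array(c['rvec'],float),c['t'],c['K'],c['D'])[0][:,0]
def save(name,img): cv2.imwrite('pics/'+name+'.png',cv2.cvtColor(img,cv2.COLOR_RGB2BGR))
E
python3 - <<'E'
from h import *
for n in('top','scene'):
    c=cam(n); save(n+'0',c['img']); print(n,-c['R'].T@c['t'],c['fx'],c['D'])
    np.save('pics/%s0.npy'%n,c,allow_pickle=True)
print(env.state())
E
```

```text
pics
top [ 455.40723079  -24.46786264 1080.68156797] 426.1742050391198 [-0.1078329  0.         0.         0.         0.       ]
scene [1116.79571817 -475.14322697  734.27923555] 401.2244963286131 [-0.04018905  0.          0.          0.          0.        ]
{'t': 0.1, 'joints': array([ 1.10038727e+00,  4.91499771e-01,  1.55941438e+00, -4.78814553e-06,
        1.09170990e+00, -1.05584786e-01]), 'qvel': array([ 0.00051809, -0.00075353, -0.00174616,  0.00089069,  0.00011004,
        0.00033851]), 'tau': array([ 3.40554674e-03, -6.13625908e+01, -2.58612281e+01,  6.94249361e-02,
        4.69224597e-02, -3.30317380e-05]), 'eef_pos': array([222.94480089, 583.84620711, 404.2108732 ]), 'tcp_rot': array([-3.14056656e+00, -1.04473767e-04,  2.77677054e+00]), 'ft_force': array([ 0.49683741,  0.12851033, -0.27272596]), 'moment': array([ 0.00685877, -0.0526636 , -0.06714988]), 'opening': 0.9933604986456885}
```

View pics/top0.png

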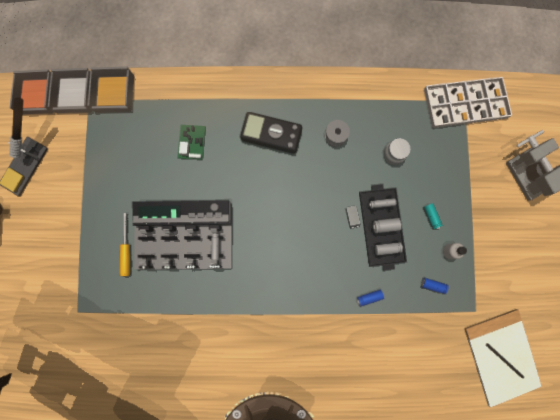

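View pics/scene0.png

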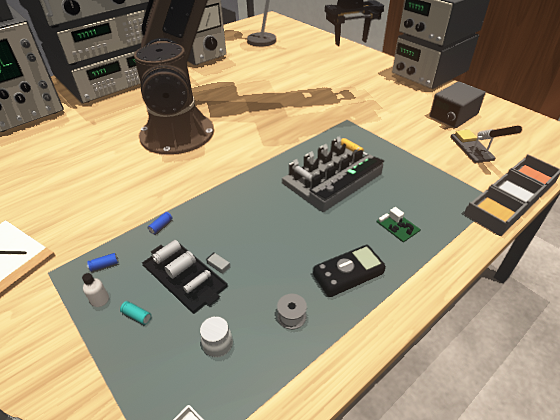

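The top view (image up is +x, left is +y) shows the tester near (182,235) with the charging cell at (214,248). The carrier is near (383,227), with light-grey cells at (383,203), (387,226) and (389,249). The look-alikes are the blue and turquoise cylinders at (371,297), (435,286) and (433,216). None of them is in the carrier or light grey, so I'll leave them alone. Next I'll enlarge the carrier and tester.

```bash
python3 - <<'E'
from h import *
t=np.load('pics/top0.npy',allow_pickle=True).item(); s=np.load('pics/scene0.npy',allow_pickle=True).item()
a=t['img'][180:275,345:420]; b=s['img'][225:320,135:240]
r=lambda a,h:cv2.resize(a,(int(a.shape[1]*h/a.shape[0]),h),interpolation=cv2.INTER_CUBIC)
a=r(a,440);b=r(b,440); save('carr0',np.hstack([a,b])[:, :800])
a=t['img'][190:280,115:240]; b=s['img'][125:215,275:395]
save('test0',np.vstack([cv2.resize(a,None,fx=3.3,fy=3.3,interpolation=cv2.INTER_CUBIC)[:,:400],cv2.resize(b,None,fx=3.3,fy=3.3,interpolation=cv2.INTER_CUBIC)[:,:400]]) if 0 else np.hstack([r(a,290),r(b,290)])[:, :800])
E
```

```text
(no output)
```

View pics/carr0.png

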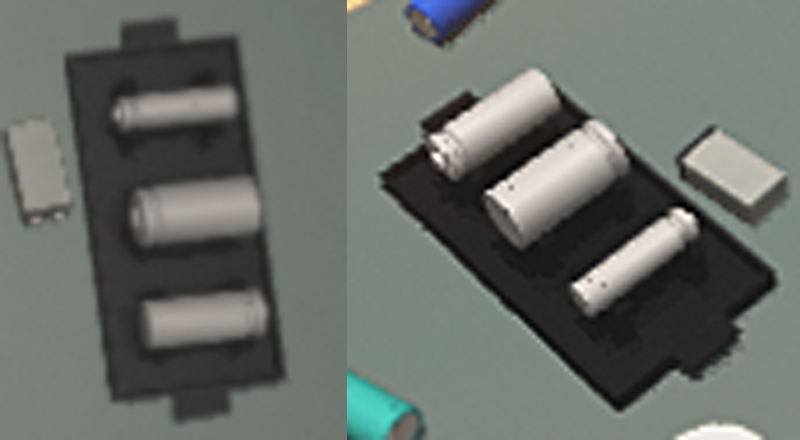

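View pics/test0.png

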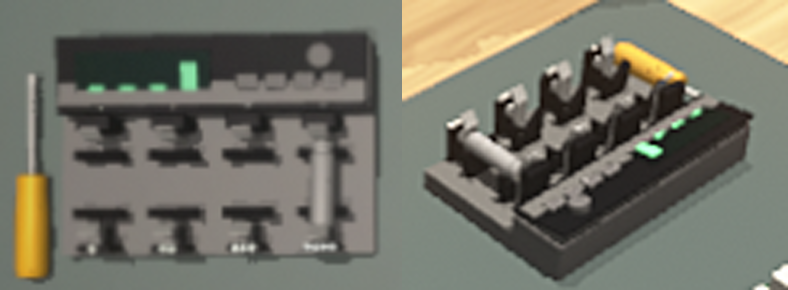

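Slim is at (383,203) with its groove and button at the left (+y) end. Thick is at (387,226), the widest, with its button also at +y. Middle is at (389,249) with its button at the right (-y) end, and the scene view agrees on all three. Now I'll measure them.

```bash
cat > meas.py <<'E'
from h import *
def cells(c,box,th=110,up=8,amin=25):
    x0,y0,x1,y1=box
    im=cv2.resize(c['img'][y0:y1,x0:x1],None,fx=up,fy=up,interpolation=cv2.INTER_CUBIC)
    g=im.min(2); m=(g>th).astype(np.uint8)
    n,l,st,ce=cv2.connectedComponentsWithStats(m); out=[]
    for i in range(1,n):
        if st[i,4]<amin*up*up: continue
        cs,_=cv2.findContours((l==i).astype(np.uint8),cv2.RETR_EXTERNAL,cv2.CHAIN_APPROX_NONE)
        r=cv2.minAreaRect(cs[0]); b=cv2.boxPoints(r)
        f=lambda p:(np.array(p)+.5)/up-.5+[x0,y0]
        out.append((f(ce[i]),f(r[0]),[f(q) for q in b],st[i,4]/up/up))
    return out
E
python3 - <<'E'
from meas import *
t=np.load('pics/top0.npy',allow_pickle=True).item(); s=np.load('pics/scene0.npy',allow_pickle=True).item()
H={'slim':32.7,'thick':42.6,'mid':38.4}
for th in(95,115):
  for c,box,nm in((t,(365,192,410,262),'top'),(s,(145,235,215,300),'scene')):
    for ce,rc,b,a in cells(c,box,th):
        print(th,nm,ce.round(1),rc.round(1),round(a), [ (k,onz(c,rc,h)[:2].round(1)) for k,h in H.items()])
        if nm=='top':
            P=np.array([onz(c,q,38)[:2] for q in b]); e=[P[1]-P[0],P[2]-P[1]]; L=[np.linalg.norm(v) for v in e]; v=e[int(np.argmax(L))]
            print('   len/width',np.round(L,1),'ang',np.degrees(np.arctan2(v[1],v[0])).round(1))
E
```

```text
95 top [398.9 220.9] [391.2 226.5] 823 [('slim', array([ 536.3, -305.6])), ('thick', array([ 535.6, -303. ])), ('mid', array([ 535.9, -304.1]))]
   len/width [ 92.6 174.3] ang 178.0
95 top [382.8 202.6] [382.4 202.5] 155 [('slim', array([ 596.5, -284.8])), ('thick', array([ 595.2, -282.4])), ('mid', array([ 595.8, -283.4]))]
   len/width [67.6 16.3] ang -84.1
95 top [365.5 254.2] [365.8 251.6] 32 [('slim', array([ 474.4, -240.2])), ('thick', array([ 474.2, -238.2])), ('mid', array([ 474.3, -239. ]))]
   len/width [ 6.2 48. ] ang 178.8
95 top [389.  248.2] [389.3 248.2] 230 [('slim', array([ 482.5, -299.2])), ('thick', array([ 482.2, -296.6])), ('mid', array([ 482.3, -297.7]))]
   len/width [65.4 23.8] ang -84.7
95 scene [180.3 249. ] [179.5 255. ] 1768 [('slim', array([ 507.1, -274.8])), ('thick', array([ 515.7, -277.6])), ('mid', array([ 512.1, -276.4]))]
95 scene [211.8 258.7] [210.7 258.4] 52 [('slim', array([ 562.8, -225.9])), ('thick', array([ 570.6, -229.5])), ('mid', array([ 567.3, -228. ]))]
95 scene [155.7 288.8] [161.1 283.6] 536 [('slim', array([ 551.4, -346. ])), ('thick'
[... 641 characters left out ...]
)), ('thick', array([ 482.7, -296.9])), ('mid', array([ 482.8, -298. ]))]
   len/width [63.5 20.3] ang -84.7
115 scene [180.4 248.5] [179.5 254.5] 1673 [('slim', array([ 505.8, -274. ])), ('thick', array([ 514.5, -276.9])), ('mid', array([ 510.8, -275.7]))]
115 scene [211.9 258.7] [210.8 258.5] 48 [('slim', array([ 563.2, -226. ])), ('thick', array([ 571. , -229.6])), ('mid', array([ 567.7, -228.1]))]
115 scene [155.6 289. ] [160.9 283.7] 526 [('slim', array([ 551.5, -346.3])), ('thick', array([ 559.5, -348.1])), ('mid', array([ 556.1, -347.4]))]
115 scene [196.8 280.1] [197.  279.9] 196 [('slim', array([ 594.1, -281.8])), ('thick', array([ 601.5, -284.5])), ('mid', array([ 598.3, -283.4]))]
```

```bash
python3 - <<'E'
from h import *
t=np.load('pics/top0.npy',allow_pickle=True).item()
a=cv2.resize(t['img'][192:278,120:240],None,fx=6.6,fy=6.6,interpolation=cv2.INTER_LANCZOS4)
a=np.clip(a.astype(float)*1.4,0,255).astype(np.uint8)
save('test1',a)
s=np.load('pics/scene0.npy',allow_pickle=True).item()
a=cv2.resize(s['img'][128:212,278:390],None,fx=7,fy=7,interpolation=cv2.INTER_LANCZOS4)
a=np.clip(a.astype(float)*1.4,0,255).astype(np.uint8)
save('test2',a)
E
```

```text
(no output)
```

View pics/test1.png

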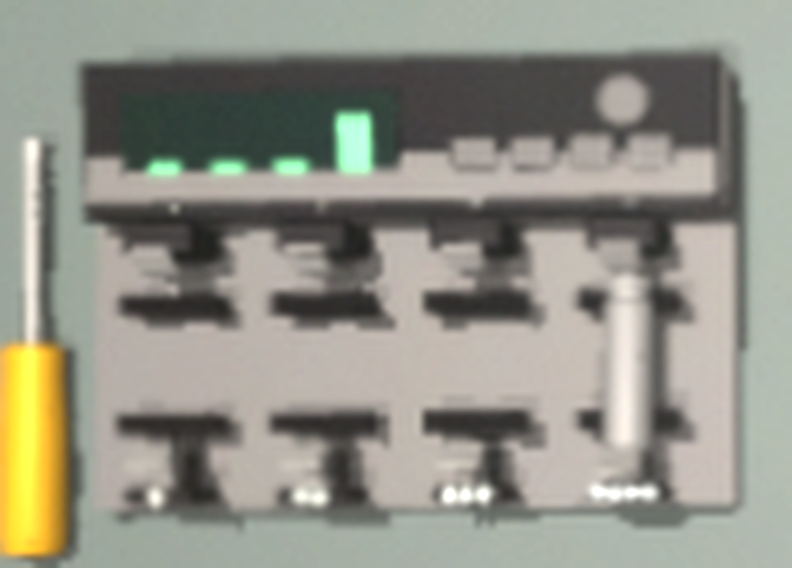

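View pics/test2.png

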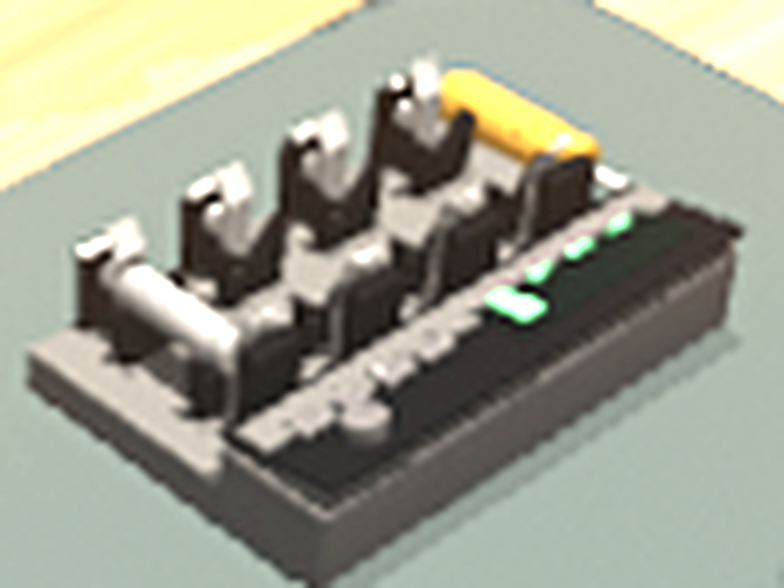

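The tester crops show bays with 1 to 4 dots from left to right, and the charging cell is in the four-dot bay. The slim-to-middle spacing comes out at 114.8 mm against 114 expected. Next I'll get the axes from the carrier and tester edges.

```bash
python3 - <<'E'
from meas import *
t=np.load('pics/top0.npy',allow_pickle=True).item()
def edge(c,p0,p1,z,w=3,n=40):
    # subpixel strongest gradient along normals to p0-p1, fit line, return world pts
    g=cv2.cvtColor(c['img'],cv2.COLOR_RGB2GRAY).astype(np.float32)
    p0=np.array(p0,float);p1=np.array(p1,float);d=(p1-p0)/np.linalg.norm(p1-p0);nn=np.array([-d[1],d[0]])
    o=np.arange(-w,w+.01,.1);pts=[]
    for a in np.linspace(0,1,n):
        q=(p0+a*(p1-p0))[None]+o[:,None]*nn
        v=cv2.remap(g,q[:,0].astype(np.float32)[None],q[:,1].astype(np.float32)[None],cv2.INTER_CUBIC)[0]
        gr=np.abs(np.gradient(cv2.GaussianBlur(v[None],(0,0),4)[0])); i=gr[5:-5].argmax()+5; pts.append(q[i])
    P=np.array([onz(c,q,z)[:2] for q in pts])
    for _ in range(3):
        vx,vy,x,y=cv2.fitLine(P.astype(np.float32),cv2.DIST_HUBER,0,.01,.01).ravel()
        r=np.abs((P[:,0]-x)*vy-(P[:,1]-y)*vx); P=P[r<max(.8,2*np.median(r))]
    return np.array([x,y]),np.array([vx,vy]),np.degrees(np.arctan2(vy,vx)),len(P)
# carrier: long edges px (from 345,180, scale 440/95=4.63)
f=lambda u,v:(345+u/4.63,180+v/4.63)
for nm,a,b in(('cL',f(70,80),f(110,380)),('cR',f(240,60),f(280,360)),('ctop',f(75,52),f(115,48)),('cbot',f(115,398),f(165,392))):
    print(nm,edge(t,a,b,8))
f=lambda u,v:(120+u/6.6,192+v/6.6)
for nm,a,b,z in(('front',f(120,511),f(720,508),20),('panelback',f(100,65),f(700,58),55),('left',f(97,240),f(97,490),20),('right',f(735,240),f(735,490),20)):
    print(nm,edge(t,a,b,z))
print([ (ce.round(1),rc.round(1),onz(t,rc,46.7).round(1),[onz(t,q,46.7)[:2].round(1).tolist() for q in b]) for ce,rc,b,a in cells(t,(206,225,225,275),140)])
E
```

```text
cL (array([ 532.7367 , -240.09294], dtype=float32), array([0.99350786, 0.11376337], dtype=float32), np.float32(6.532303), 40)
cR (array([ 518.06885, -341.06845], dtype=float32), array([0.9933618 , 0.11503197], dtype=float32), np.float32(6.6054697), 25)
ctop (array([ 630.5709 , -248.28302], dtype=float32), array([ 0.15222876, -0.98834527], dtype=float32), np.float32(-81.24389), 40)
cbot (array([ 438.1679 , -266.20276], dtype=float32), array([ 0.03048277, -0.99953526], dtype=float32), np.float32(-88.25319), 31)
front (array([433.31403, 211.18533], dtype=float32), array([ 0.01690494, -0.9998571 ], dtype=float32), np.float32(-89.031364), 31)
panelback (array([600.15344, 175.0616 ], dtype=float32), array([ 0.01630742, -0.999867  ], dtype=float32), np.float32(-89.065605), 36)
left (array([490.10938, 338.81882], dtype=float32), array([ 0.9995645 , -0.02950944], dtype=float32), np.float32(-1.6910114), 16)
right (array([478.73236 ,  93.864365], dtype=float32), array([ 1.000000e+00, -4.338851e-05], dtype=float32), np.float32(-0.0024859784), 40)
[(array([214.2, 247. ]), array([214.1, 246.4]), array([487.3, 131. ,  46.7]), [[456.4, 135.4], [518.4, 135.5], [518.3, 126.6], [456.3, 126.5]])]
```

```bash
cat > need.py <<'E'
# usage: need.py "x y z yawdeg" ... : chain of waypoints (TCP), prints units for each call, starting at the measured pose
from h import *
def chain(ws):
    s=env.state(); p=s['eef_pos']; y=s['tcp_rot'][2]
    print('t %.2f pos %s rot %s F %s open %.3f'%(s['t'],p.round(1),np.degrees(s['tcp_rot']).round(2),s['ft_force'].round(1),s['opening']))
    for w in ws:
        w=np.array(w,float); d=w[:3]-p; c,sn=np.cos(y),np.sin(y)
        u=np.array([d@[c,sn,0],d@[sn,-c,0],-d[2]])/150
        dy=(np.degrees(y)-w[3]+180)%360-180
        print(w,'-> x %.3f y %.3f z %.3f rz %.3f'%(*u,dy/45), 'BAD' if max(abs(u).max(),abs(dy/45))>1 else '')
        p=w[:3]; y=np.radians(w[3])
if __name__=='__main__': chain([list(map(float,a.split())) for a in sys.argv[1:]])
E
python3 need.py "310 470 404 130" "420 350 400 96.6" "490 210 380 96.6" "520 70 340 96.6" "540 -70 320 96.6" "543 -200 320 96.6" "540 -295 300 96.6"
python3 - <<'E'
from h import *
t=np.load('pics/top0.npy',allow_pickle=True).item(); g=cv2.cvtColor(t['img'],cv2.COLOR_RGB2GRAY).astype(np.float32)
ax=np.array([-.1143,.9934,0])
for nm,C in(('thick',[540,-293,42.6]),('mid',[482.5,-298,38.4]),('slim',[596.3,-285,32.7])):
    for lat in(0,4):
        s=np.arange(-50,50.1,1); P=np.array(C)+s[:,None]*ax+[lat,0,0]; q=proj(t,P).astype(np.float32)
        v=cv2.remap(g,q[:,0][None],q[:,1][None],cv2.INTER_LINEAR)[0]; print(nm,lat,[(int(a),int(b)) for a,b in zip(s,v) if abs(abs(a)-33)<10 and a%2==0])
    s=np.arange(-28,29,1); 
    for off in(-12,0,12):
        P=np.array(C)+off*ax+s[:,None]*np.array([.9934,.1143,0]); q=proj(t,P).astype(np.float32)
        v=cv2.remap(g,q[:,0][None],q[:,1][None],cv2.INTER_LINEAR)[0]; print('  lat',off,[(int(a),int(b)) for a,b in zip(s,v) if a%2==0])
E
```

```text
t 0.10 pos [222.9 583.8 404.2] rot [-1.7994e+02 -1.0000e-02  1.5910e+02] F [ 0.5  0.1 -0.3] open 0.993
[310. 470. 404. 130.] -> x -0.813 y -0.502 z 0.001 rz 0.647 
[420.  350.  400.   96.6] -> x -1.084 y 0.048 z 0.027 rz 0.742 BAD
[490.  210.  380.   96.6] -> x -0.981 y 0.356 z 0.133 rz 0.000 
[520.   70.  340.   96.6] -> x -0.950 y 0.091 z 0.267 rz 0.000 
[540.  -70.  320.   96.6] -> x -0.942 y 0.025 z 0.133 rz 0.000 
[ 543.  -200.   320.    96.6] -> x -0.863 y -0.080 z -0.000 rz 0.000 
[ 540.  -295.   300.    96.6] -> x -0.627 y -0.093 z 0.133 rz 0.000 
thick 0 [(-42, 117), (-40, 116), (-38, 111), (-36, 109), (-34, 123), (-32, 151), (-30, 165), (-28, 167), (-26, 167), (-24, 167), (24, 155), (26, 162), (28, 143), (30, 118), (32, 120), (34, 125), (36, 91), (38, 55), (40, 46), (42, 46)]
thick 4 [(-42, 117), (-40, 117), (-38, 112), (-36, 104), (-34, 109), (-32, 129), (-30, 154), (-28, 157), (-26, 158), (-24, 159), (24, 150), (26, 151), (28, 148), (30, 120), (32, 110), (34, 105), (36, 81), (38, 54), (40, 46), (42, 47)]
  lat -12 [(-28, 49), (-26, 46), (-24, 41), (-22, 38), (-20, 36), (-
[... 2989 characters left out ...]
, 39), (16, 43), (18, 48), (20, 50), (22, 51), (24, 52), (26, 52), (28, 50)]
  lat 0 [(-28, 52), (-26, 53), (-24, 53), (-22, 52), (-20, 51), (-18, 48), (-16, 43), (-14, 38), (-12, 43), (-10, 61), (-8, 92), (-6, 122), (-4, 142), (-2, 157), (0, 164), (2, 162), (4, 149), (6, 126), (8, 92), (10, 63), (12, 52), (14, 52), (16, 53), (18, 53), (20, 52), (22, 52), (24, 52), (26, 52), (28, 50)]
  lat 12 [(-28, 53), (-26, 53), (-24, 53), (-22, 53), (-20, 53), (-18, 50), (-16, 43), (-14, 39), (-12, 43), (-10, 63), (-8, 93), (-6, 119), (-4, 140), (-2, 157), (0, 167), (2, 163), (4, 151), (6, 134), (8, 110), (10, 71), (12, 56), (14, 53), (16, 54), (18, 54), (20, 54), (22, 53), (24, 53), (26, 54), (28, 52)]
```

Axis check: the end edges, corrected for parallax, put the cell centres near thick (539.6,-289.6), middle (482.6,-296.7) and slim (596.3,-283.7), all within about 1 to 2 mm of the carrier's centre line. I'll move to above the thick cell with the jaw narrowed to 0.48 so the fingers clear the neighbouring cells.

```bash
python3 -m pendant '[{"x":-0.81,"y":-0.5,"z":0,"rz":0.65,"jaw":0.48},{"x":-0.81,"y":-0.5,"z":0,"rz":0.65,"jaw":0.48},{"x":-0.81,"y":-0.5,"z":0,"rz":0.65,"jaw":0.48},{"x":-0.81,"y":-0.5,"z":0,"rz":0.65,"jaw":0.48}]'
python3 -m pendant '[{"x":-1,"y":0.05,"z":0.03,"rz":0.74,"jaw":0.48},{"x":-1,"y":0.05,"z":0.03,"rz":0.74,"jaw":0.48},{"x":-1,"y":0.05,"z":0.03,"rz":0.74,"jaw":0.48},{"x":-1,"y":0.05,"z":0.03,"rz":0.74,"jaw":0.48}]'
python3 need.py "490 210 380 96.6" "520 70 340 96.6" "540 -70 320 96.6" "543 -200 320 96.6" "539.6 -289.6 280 96.6"
```

```text
t 0.10 pos [222.9 583.8 404.2] rot [-1.7994e+02 -1.0000e-02  1.5910e+02] F [ 0.5  0.1 -0.3] open 0.993
[490.  210.  380.   96.6] -> x -2.552 y -1.693 z 0.161 rz 1.389 BAD
[520.   70.  340.   96.6] -> x -0.950 y 0.091 z 0.267 rz 0.000 
[540.  -70.  320.   96.6] -> x -0.942 y 0.025 z 0.133 rz 0.000 
[ 543.  -200.   320.    96.6] -> x -0.863 y -0.080 z -0.000 rz 0.000 
[ 539.6 -289.6  280.    96.6] -> x -0.591 y -0.091 z 0.267 rz 0.000 invalid input
invalid input
```

```bash
python3 -m pendant '[{"x":-0.81,"y":-0.5,"z":0,"rx":0,"ry":0,"rz":0.65,"jaw":0.48},{"x":-0.81,"y":-0.5,"z":0,"rx":0,"ry":0,"rz":0.65,"jaw":0.48},{"x":-0.81,"y":-0.5,"z":0,"rx":0,"ry":0,"rz":0.65,"jaw":0.48},{"x":-0.81,"y":-0.5,"z":0,"rx":0,"ry":0,"rz":0.65,"jaw":0.48}]'; python3 need.py "420 350 400 96.6"
```

```text
t: 0.6
eef_pos: [310.4, 469.7, 404.7]
tcp_rot: [-3.141, -0.0, 2.265]
ft_force: [-0.3, 0.6, 0.3]
opening: 0.635
t 0.60 pos [310.4 469.7 404.7] rot [-179.99   -0.    129.78] F [-0.3  0.6  0.3] open 0.635
[420.  350.  400.   96.6] -> x -1.081 y 0.051 z 0.032 rz 0.737 BAD
```

All seven fields have to be given in every row. Continuing.

```bash
python3 -m pendant '[{"x":-1,"y":0.05,"z":0.03,"rx":0,"ry":0,"rz":0.74,"jaw":0.48},{"x":-1,"y":0.05,"z":0.03,"rx":0,"ry":0,"rz":0.74,"jaw":0.48},{"x":-1,"y":0.05,"z":0.03,"rx":0,"ry":0,"rz":0.74,"jaw":0.48},{"x":-1,"y":0.05,"z":0.03,"rx":0,"ry":0,"rz":0.74,"jaw":0.48}]'
python3 -m pendant '[{"x":-1,"y":0.36,"z":0.13,"rx":0,"ry":0,"rz":0,"jaw":0.48},{"x":-1,"y":0.36,"z":0.13,"rx":0,"ry":0,"rz":0,"jaw":0.48},{"x":-1,"y":0.36,"z":0.13,"rx":0,"ry":0,"rz":0,"jaw":0.48}]'
python3 -m pendant '[{"x":-1,"y":0.09,"z":0.27,"rx":0,"ry":0,"rz":0,"jaw":0.48},{"x":-1,"y":0.09,"z":0.27,"rx":0,"ry":0,"rz":0,"jaw":0.48},{"x":-1,"y":0.09,"z":0.27,"rx":0,"ry":0,"rz":0,"jaw":0.48}]'
python3 -m pendant '[{"x":-1,"y":0.03,"z":0.13,"rx":0,"ry":0,"rz":0,"jaw":0.48},{"x":-1,"y":0.03,"z":0.13,"rx":0,"ry":0,"rz":0,"jaw":0.48},{"x":-1,"y":0.03,"z":0.13,"rx":0,"ry":0,"rz":0,"jaw":0.48}]'
python3 need.py "543 -200 320 96.6" "539.6 -289.6 280 96.6"
```

```text
t: 1.1
eef_pos: [412.1, 360.0, 400.0]
tcp_rot: [-3.141, -0.0, 1.686]
ft_force: [-0.5, 0.2, 0.4]
opening: 0.482
t: 1.48
eef_pos: [482.6, 217.0, 380.4]
tcp_rot: [-3.141, -0.0, 1.691]
ft_force: [1.0, -0.4, 0.5]
opening: 0.479
t: 1.85
eef_pos: [513.1, 69.2, 339.4]
tcp_rot: [-3.141, -0.0, 1.691]
ft_force: [0.8, 0.5, -0.0]
opening: 0.481
t: 2.22
eef_pos: [535.1, -79.6, 320.1]
tcp_rot: [-3.141, -0.0, 1.69]
ft_force: [0.2, 1.2, 1.0]
opening: 0.484
t 2.23 pos [535.1 -79.6 320.1] rot [-1.7999e+02 -2.0000e-02  9.6840e+01] F [0.2 1.2 1. ] open 0.484
[ 543.  -200.   320.    96.6] -> x -0.803 y -0.043 z 0.001 rz 0.005 
[ 539.6 -289.6  280.    96.6] -> x -0.591 y -0.091 z 0.267 rz 0.000
```

```bash
python3 -m pendant '[{"x":-0.8,"y":-0.04,"z":0,"rx":0,"ry":0,"rz":0,"jaw":0.48},{"x":-0.8,"y":-0.04,"z":0,"rx":0,"ry":0,"rz":0,"jaw":0.48},{"x":-0.8,"y":-0.04,"z":0,"rx":0,"ry":0,"rz":0,"jaw":0.48}]'
python3 -m pendant '[{"x":-0.6,"y":-0.09,"z":0.27,"rx":0,"ry":0,"rz":0,"jaw":0.48},{"x":-0.6,"y":-0.09,"z":0.27,"rx":0,"ry":0,"rz":0,"jaw":0.48},{"x":-0.6,"y":-0.09,"z":0.27,"rx":0,"ry":0,"rz":0,"jaw":0.48}]'
python3 need.py "539.6 -289.6 213.6 96.6"
python3 - <<'E'
from h import *
t=cam('top'); s=cam('scene')
r=lambda a,h:cv2.resize(a,(int(a.shape[1]*h/a.shape[0]),h),interpolation=cv2.INTER_CUBIC)
save('hov',np.hstack([r(t['img'][170:280,330:430],440),r(s['img'][190:310,120:240],440)])[:, :800])
E
```

```text
t: 2.6
eef_pos: [543.0, -200.2, 320.3]
tcp_rot: [3.141, 0.0, 1.688]
ft_force: [-0.8, 1.8, 0.1]
opening: 0.48
t: 2.98
eef_pos: [539.5, -289.2, 278.8]
tcp_rot: [-3.14, -0.002, 1.688]
ft_force: [-0.5, 0.8, 0.5]
opening: 0.484
t 2.98 pos [ 539.5 -289.2  278.8] rot [-1.7992e+02 -9.0000e-02  9.6730e+01] F [-0.5  0.8  0.5] open 0.484
[ 539.6 -289.6  213.6   96.6] -> x -0.003 y 0.000 z 0.434 rz 0.003
```

View pics/hov.png

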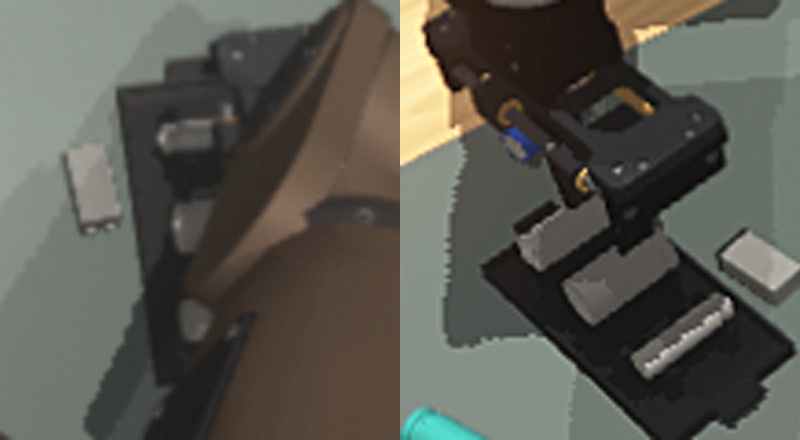

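In the scene view (right half) the near finger is centred over the thick cell, in the gap between it and the slim one. The arm hides the top view. Descending and gripping.

```bash
python3 -m pendant '[{"x":0,"y":0,"z":0.2,"rx":0,"ry":0,"rz":0,"jaw":0.48},{"x":0,"y":0,"z":0.43,"rx":0,"ry":0,"rz":0,"jaw":0.48},{"x":0,"y":0,"z":0.43,"rx":0,"ry":0,"rz":0,"jaw":0.48},{"x":0,"y":0,"z":0.43,"rx":0,"ry":0,"rz":0,"jaw":0.48}]'
python3 -m pendant '[{"x":0,"y":0,"z":0,"rx":0,"ry":0,"rz":0,"jaw":0.2},{"x":0,"y":0,"z":0,"rx":0,"ry":0,"rz":0,"jaw":0.2},{"x":0,"y":0,"z":0,"rx":0,"ry":0,"rz":0,"jaw":0.2},{"x":0,"y":0,"z":0,"rx":0,"ry":0,"rz":0,"jaw":0.2}]'
python3 need.py "539.6 -289.6 213.6 96.6"
```

```text
t: 3.58
eef_pos: [539.7, -288.7, 217.2]
tcp_rot: [3.14, 0.001, 1.687]
ft_force: [0.2, 0.5, -0.4]
opening: 0.485
t: 4.08
eef_pos: [539.0, -289.6, 216.7]
tcp_rot: [3.141, 0.0, 1.685]
ft_force: [-1.3, 1.0, 7.4]
opening: 0.332
t 4.08 pos [ 539.  -289.6  216.7] rot [1.7995e+02 3.0000e-02 9.6540e+01] F [-1.3  1.   7.4] open 0.332
[ 539.6 -289.6  213.6   96.6] -> x -0.000 y 0.004 z 0.021 rz -0.001
```

Opening is 0.332, or 31.5 mm, so the thick cell is gripped. Lift it and carry it toward bay 1, turning -95.6°.

```bash
python3 -m pendant '[{"x":0,"y":0,"z":-0.25,"rx":0,"ry":0,"rz":0,"jaw":0.2},{"x":0,"y":0,"z":-0.65,"rx":0,"ry":0,"rz":0,"jaw":0.2},{"x":0,"y":0,"z":-0.65,"rx":0,"ry":0,"rz":0,"jaw":0.2},{"x":0,"y":0,"z":-0.65,"rx":0,"ry":0,"rz":0,"jaw":0.2}]'
python3 need.py "545 -170 310 70" "545 -60 310 45" "530 60 310 22" "505 170 310 0.97" "484 240 310 0.97" "484 301.9 290 0.97"
```

```text
t: 4.58
eef_pos: [538.7, -289.4, 312.8]
tcp_rot: [-3.141, -0.0, 1.685]
ft_force: [0.4, -0.4, -1.7]
opening: 0.331
t 4.58 pos [ 538.7 -289.4  312.8] rot [-1.7998e+02 -2.0000e-02  9.6540e+01] F [ 0.4 -0.4 -1.7] open 0.331
[ 545. -170.  310.   70.] -> x 0.786 y 0.133 z 0.019 rz 0.590 
[545. -60. 310.  45.] -> x 0.689 y -0.251 z -0.000 rz 0.556 
[530.  60. 310.  22.] -> x 0.495 y -0.636 z -0.000 rz 0.511 
[505.   170.   310.     0.97] -> x 0.120 y -0.742 z -0.000 rz 0.467 
[484.   240.   310.     0.97] -> x -0.132 y -0.469 z -0.000 rz 0.000 
[484.   301.9  290.     0.97] -> x 0.007 y -0.413 z 0.133 rz 0.000
```

```bash
python3 -m pendant '[{"x":0.79,"y":0.13,"z":0,"rx":0,"ry":0,"rz":0.59,"jaw":0.2},{"x":0.79,"y":0.13,"z":0,"rx":0,"ry":0,"rz":0.59,"jaw":0.2},{"x":0.79,"y":0.13,"z":0,"rx":0,"ry":0,"rz":0.59,"jaw":0.2}]'
python3 -m pendant '[{"x":0.69,"y":-0.25,"z":0,"rx":0,"ry":0,"rz":0.56,"jaw":0.2},{"x":0.69,"y":-0.25,"z":0,"rx":0,"ry":0,"rz":0.56,"jaw":0.2},{"x":0.69,"y":-0.25,"z":0,"rx":0,"ry":0,"rz":0.56,"jaw":0.2}]'
python3 -m pendant '[{"x":0.5,"y":-0.64,"z":0,"rx":0,"ry":0,"rz":0.51,"jaw":0.2},{"x":0.5,"y":-0.64,"z":0,"rx":0,"ry":0,"rz":0.51,"jaw":0.2},{"x":0.5,"y":-0.64,"z":0,"rx":0,"ry":0,"rz":0.51,"jaw":0.2}]'
python3 -m pendant '[{"x":0.12,"y":-0.74,"z":0,"rx":0,"ry":0,"rz":0.47,"jaw":0.2},{"x":0.12,"y":-0.74,"z":0,"rx":0,"ry":0,"rz":0.47,"jaw":0.2},{"x":0.12,"y":-0.74,"z":0,"rx":0,"ry":0,"rz":0.47,"jaw":0.2}]'
python3 need.py "484 240 310 0.97" "484 301.9 290 0.97"
```

```text
t: 4.95
eef_pos: [544.6, -166.4, 311.5]
tcp_rot: [-3.138, -0.001, 1.221]
ft_force: [-0.8, 0.5, -1.0]
opening: 0.33
t: 5.32
eef_pos: [544.6, -56.6, 311.5]
tcp_rot: [-3.138, 0.002, 0.781]
ft_force: [-0.5, -0.4, -2.4]
opening: 0.332
t: 5.7
eef_pos: [529.7, 64.2, 311.6]
tcp_rot: [-3.14, 0.003, 0.381]
ft_force: [-0.2, -0.3, -0.8]
opening: 0.331
t: 6.08
eef_pos: [504.9, 173.6, 311.6]
tcp_rot: [3.141, 0.003, 0.013]
ft_force: [0.7, -0.3, -1.4]
opening: 0.333
t 6.08 pos [504.9 173.6 311.6] rot [1.7998e+02 1.7000e-01 7.4000e-01] F [ 0.7 -0.3 -1.4] open 0.333
[484.   240.   310.     0.97] -> x -0.134 y -0.445 z 0.011 rz -0.005 
[484.   301.9  290.     0.97] -> x 0.007 y -0.413 z 0.133 rz 0.000
```

```bash
python3 -m pendant '[{"x":-0.13,"y":-0.44,"z":0.05,"rx":0,"ry":0,"rz":0,"jaw":0.2},{"x":-0.13,"y":-0.44,"z":0.05,"rx":0,"ry":0,"rz":0,"jaw":0.2}]'
python3 -m pendant '[{"x":0.01,"y":-0.41,"z":0.15,"rx":0,"ry":0,"rz":0,"jaw":0.2},{"x":0.01,"y":-0.41,"z":0.15,"rx":0,"ry":0,"rz":0,"jaw":0.2},{"x":0.01,"y":-0.41,"z":0.15,"rx":0,"ry":0,"rz":0,"jaw":0.2},{"x":0.01,"y":-0.41,"z":0.15,"rx":0,"ry":0,"rz":0,"jaw":0.2}]'
python3 need.py "484 301.9 290 0.97"
python3 - <<'E'
from h import *
for n in('top','scene'):
    c=cam(n); np.save('pics/%s1.npy'%n,c,allow_pickle=True); 
    a=c['img'][180:285,110:240] if n=='top' else c['img'][75:215,260:400]
    save('p1'+n,cv2.resize(a,None,fx=4.2 if n=='scene' else 5,fy=4.2 if n=='scene' else 5,interpolation=cv2.INTER_CUBIC))
E
```

```text
t: 6.32
eef_pos: [484.8, 238.5, 304.2]
tcp_rot: [3.141, 0.003, 0.016]
ft_force: [-0.2, -1.3, -1.9]
opening: 0.326
t: 6.82
eef_pos: [486.8, 297.1, 283.3]
tcp_rot: [3.141, 0.0, 0.011]
ft_force: [0.2, 0.1, -1.0]
opening: 0.332
t 6.83 pos [486.8 297.1 283.3] rot [1.7999e+02 1.0000e-02 6.4000e-01] F [ 0.2  0.1 -1. ] open 0.332
[484.   301.9  290.     0.97] -> x -0.018 y -0.032 z -0.045 rz -0.007
```

View pics/p1top.png

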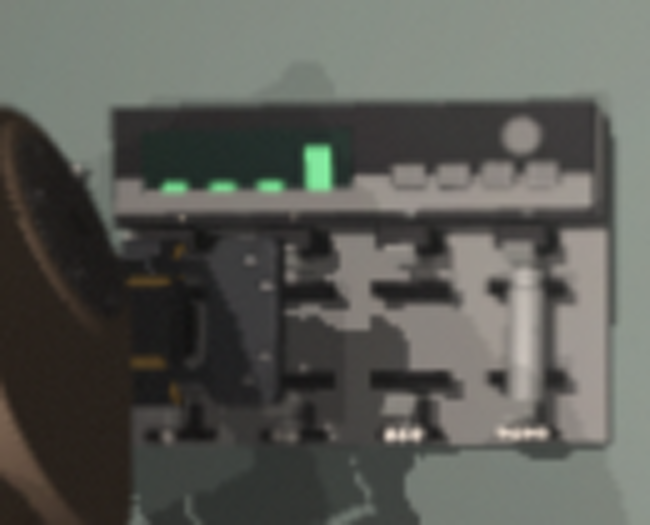

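View pics/p1scene.png

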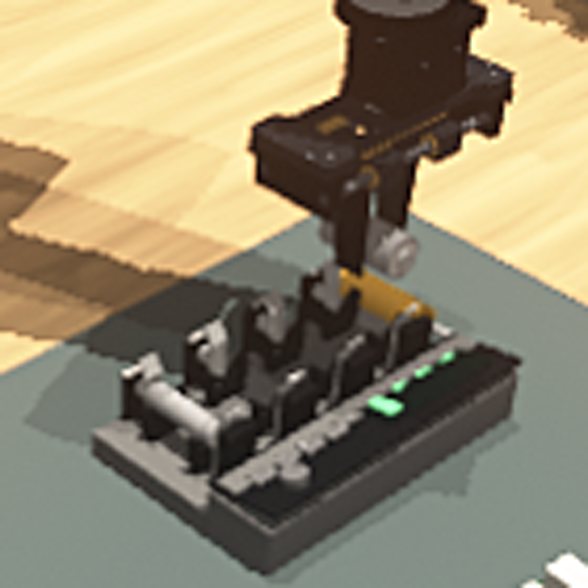

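The button end faces +x, toward the panel, at about (398,252) in the scene crop. I'll overlay the predicted points to check the model against both views.

```bash
cat > model.py <<'E'
from h import *
O=np.array([487.2,216.4]); YAW=np.radians(.97)
ex=np.array([np.cos(YAW),np.sin(YAW)]); ey=np.array([-np.sin(YAW),np.cos(YAW)])
BY={1:85.5,2:28.5,3:-28.5,4:-85.5}
def T(x,y,z): return np.r_[O+x*ex+y*ey,z]
def tpts():
    L=[]
    for k,y in BY.items():
        for s in(-7,7):
            L+= [T(39.5,y+s,73),T(32.5,y+s,61),T(-36.5,y+s,73)]
        for sx in(-26,-18,18,26):
            for s in(-17,17): L.append(T(sx,y+s,50))
    L+=[T(-54,122,20),T(-54,-122,20)]
    return L
def overlay(c,box,f,name,extra=()):
    x0,y0,x1,y1=box; a=cv2.resize(c['img'][y0:y1,x0:x1],None,fx=f,fy=f,interpolation=cv2.INTER_CUBIC)
    a=np.clip(a*1.3,0,255).astype(np.uint8)
    for col,pp in(((255,0,0),tpts()),((0,255,255),list(extra))):
        for q in (proj(c,pp) if len(pp) else []):
            cv2.circle(a,tuple(int(v) for v in ((q+.5-[x0,y0])*f)),2,col,-1)
    save(name,a)
E
python3 - <<'E'
from model import *
s=np.load('pics/scene0.npy',allow_pickle=True).item(); t=np.load('pics/top0.npy',allow_pickle=True).item()
ch=[T(32.5,-85.5,46.7),T(-32.5,-85.5,46.7)]
overlay(s,(275,125,395,215),6.5,'ov_s0',ch); overlay(t,(120,190,240,278),6.5,'ov_t0',ch)
s=np.load('pics/scene1.npy',allow_pickle=True).item()
p=np.array([486.8,297.1,109.2]); y=np.radians(.64); e=np.array([np.cos(y),np.sin(y),0])
overlay(s,(310,95,410,170),7.5,'ov_s1',[p+32.5*e,p-32.5*e,p+32.5*e+[0,6,0],p+32.5*e-[0,6,0],p+32.5*e+[0,0,6],p+32.5*e-[0,0,6]])
E
```

```text
(no output)
```

View pics/ov_s0.png

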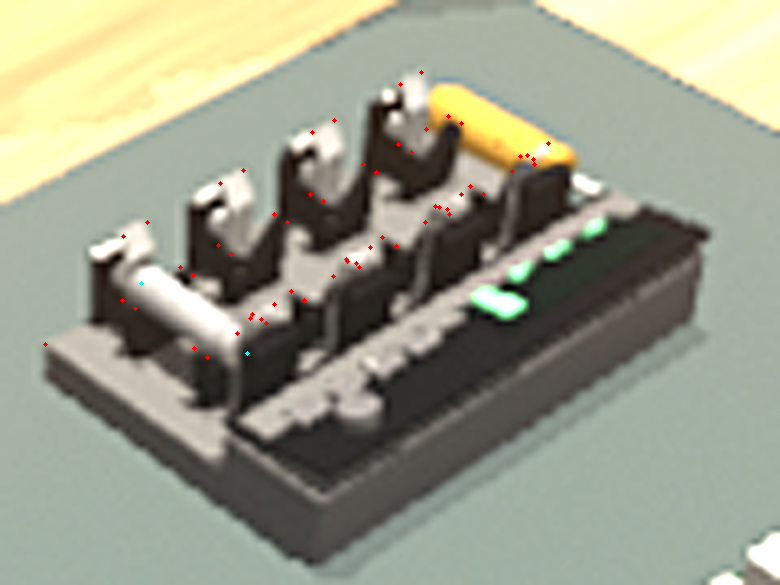

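View pics/ov_t0.png

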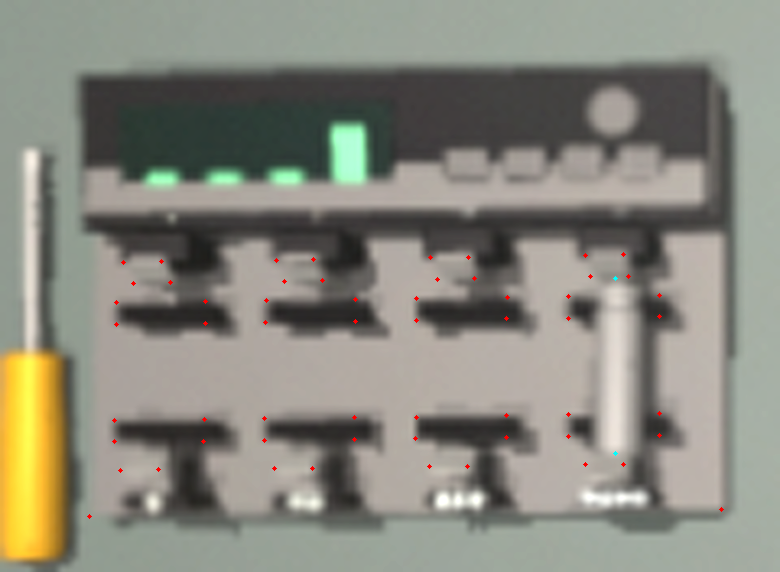

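View pics/ov_s1.png

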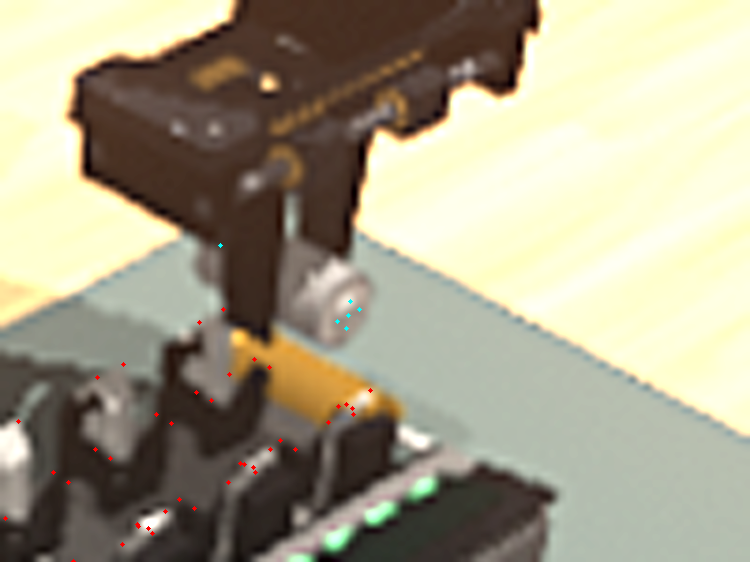

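The tester model matches the saddles in the top view within about 1 px. The held button sits about 1 px off its predicted point in the scene view, so I'll measure it and the scene-view tester offset more carefully.

```bash
python3 - <<'E'
from model import *
s=np.load('pics/scene1.npy',allow_pickle=True).item(); s0=np.load('pics/scene0.npy',allow_pickle=True).item()
p=np.array([486.8,297.1,109.2]); y=np.radians(.64); e=np.array([np.cos(y),np.sin(y),0]); n=np.array([-e[1],e[0],0])
th=np.linspace(0,2*np.pi,60)
def ov(c,box,f,rings):
    x0,y0,x1,y1=box; a=cv2.resize(c['img'][y0:y1,x0:x1],None,fx=f,fy=f,interpolation=cv2.INTER_CUBIC); a=np.clip(a*1.3,0,255).astype(np.uint8); b=a.copy()
    for R in rings:
        q=((proj(c,R)+.5-[x0,y0])*f).astype(int); cv2.polylines(b,[q.reshape(-1,1,2)],True,(255,0,0),1)
    return np.hstack([a,b])
ring=lambda C,r,e,n:np.array([C+r*(np.cos(t)*n+np.sin(t)*np.array([0,0,1])) for t in th])
A=ov(s,(335,120,365,147),13,[ring(p+29.5*e,16,e,n),ring(p+32.5*e,6,e,n),ring(p-32.5*e,16,e,n)])
E3=np.r_[ex,0];N3=np.r_[ey,0]; C=T(0,-85.5,46.7)
B=ov(s0,(290,160,320,187),13,[ring(C+29.5*E3,9,E3,N3),ring(C-32.5*E3,9,E3,N3),np.array([T(32.5,-92.5,61),T(32.5,-78.5,61),T(39.5,-78.5,73),T(39.5,-92.5,73)])])
save('rings',np.vstack([A,B])[:600,:800])
E
```

```text
(no output)
```

View pics/rings.png

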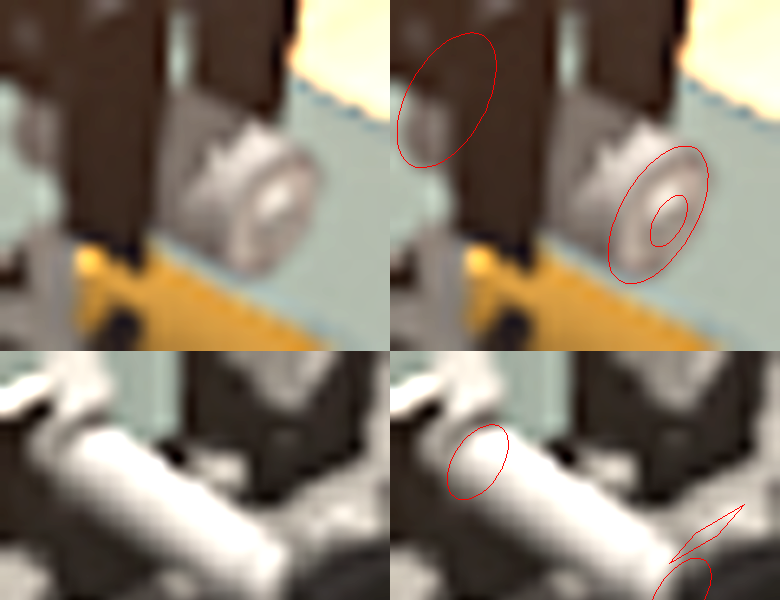

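Both overlays agree to about 0.5 px, with the same small offset for the held cell and the charging cell, so the relative placing is good. Aim for a cell centre 2 mm toward the spring, then go down in steps.

```bash
python3 need.py "483.8 301.9 263 0.97"; python3 -m pendant '[{"x":-0.02,"y":-0.03,"z":0.07,"rx":0,"ry":0,"rz":-0.007,"jaw":0.2},{"x":-0.02,"y":-0.03,"z":0.14,"rx":0,"ry":0,"rz":-0.007,"jaw":0.2},{"x":-0.02,"y":-0.03,"z":0.14,"rx":0,"ry":0,"rz":-0.007,"jaw":0.2}]'; python3 need.py "483.8 301.9 263 0.97"  "483.8 301.9 232 0.97"
```

```text
t 6.92 pos [486.8 297.3 283.6] rot [-1.7999e+02 -2.0000e-02  6.3000e-01] F [ 0.3 -0.3 -1.9] open 0.329
[483.8  301.9  263.     0.97] -> x -0.020 y -0.031 z 0.137 rz -0.008 
t: 7.3
eef_pos: [483.2, 302.8, 261.1]
tcp_rot: [3.141, 0.002, 0.018]
ft_force: [0.5, -0.4, -0.7]
opening: 0.334
t 7.30 pos [483.2 302.8 261.1] rot [1.7996e+02 9.0000e-02 1.0300e+00] F [ 0.5 -0.4 -0.7] open 0.334
[483.8  301.9  263.     0.97] -> x 0.004 y 0.006 z -0.012 rz 0.001 
[483.8  301.9  232.     0.97] -> x 0.000 y 0.000 z 0.207 rz 0.000
```

```bash
python3 -m pendant '[{"x":0,"y":0,"z":0.03,"rx":0,"ry":0,"rz":0,"jaw":0.2},{"x":0,"y":0,"z":0.06,"rx":0,"ry":0,"rz":0,"jaw":0.2},{"x":0,"y":0,"z":0.09,"rx":0,"ry":0,"rz":0,"jaw":0.2},{"x":0,"y":0,"z":0.09,"rx":0,"ry":0,"rz":0,"jaw":0.2}]'; python3 -m pendant '[{"x":0,"y":0,"z":0.03,"rx":0,"ry":0,"rz":0,"jaw":0.2},{"x":0,"y":0,"z":0.06,"rx":0,"ry":0,"rz":0,"jaw":0.2},{"x":0,"y":0,"z":0.06,"rx":0,"ry":0,"rz":0,"jaw":0.2}]';python3 need.py "483.8 301.9 232 0.97"
```

```text
t: 7.8
eef_pos: [483.5, 302.9, 248.4]
tcp_rot: [-3.142, -0.0, 0.018]
ft_force: [2.4, 0.1, -2.3]
opening: 0.332
t: 8.18
eef_pos: [483.4, 302.9, 239.3]
tcp_rot: [3.142, 0.0, 0.018]
ft_force: [2.2, 0.1, -1.7]
opening: 0.329
t 8.18 pos [483.4 302.9 239.3] rot [1.7999e+02 2.0000e-02 1.0100e+00] F [ 2.2  0.1 -1.7] open 0.329
[483.8  301.9  232.     0.97] -> x 0.003 y 0.007 z 0.049 rz 0.001
```

Fx is +2.2 N, so the spring is compressed about 3.4 mm and the button is probably only just clear. I'll shift 1.5 mm toward the spring and continue down.

```bash
python3 -m pendant '[{"x":-0.01,"y":0.006,"z":0,"rx":0,"ry":0,"rz":0,"jaw":0.2},{"x":-0.01,"y":0.006,"z":0.0,"rx":0,"ry":0,"rz":0,"jaw":0.2}]'; python3 -m pendant '[{"x":0,"y":0,"z":0.02,"rx":0,"ry":0,"rz":0,"jaw":0.2},{"x":0,"y":0,"z":0.035,"rx":0,"ry":0,"rz":0,"jaw":0.2},{"x":0,"y":0,"z":0.035,"rx":0,"ry":0,"rz":0,"jaw":0.2}]';python3 need.py "483.8 301.9 232 0.97"
```

```text
t: 8.43
eef_pos: [481.9, 302.0, 239.8]
tcp_rot: [-3.141, -0.0, 0.018]
ft_force: [3.9, 0.8, -3.2]
opening: 0.329
t: 8.8
eef_pos: [481.9, 301.9, 234.3]
tcp_rot: [3.142, 0.0, 0.018]
ft_force: [3.5, 0.3, -1.5]
opening: 0.33
t 8.80 pos [481.9 301.9 234.3] rot [1.80e+02 1.00e-02 1.01e+00] F [ 3.5  0.3 -1.5] open 0.330
[483.8  301.9  232.     0.97] -> x 0.013 y 0.000 z 0.015 rz 0.001
```

```bash
for i in 1 2; do python3 -m pendant '[{"x":0,"y":0,"z":0.01,"rx":0,"ry":0,"rz":0,"jaw":0.2},{"x":0,"y":0,"z":0.01,"rx":0,"ry":0,"rz":0,"jaw":0.2}]'; done; python3 need.py "483.8 301.9 232 0.97"
```

```text
t: 9.05
eef_pos: [481.9, 302.0, 232.9]
tcp_rot: [-3.142, 0.0, 0.018]
ft_force: [4.2, 0.4, -1.0]
opening: 0.329
t: 9.3
eef_pos: [481.9, 301.9, 231.6]
tcp_rot: [-3.141, -0.0, 0.018]
ft_force: [4.0, 0.3, 2.3]
opening: 0.331
t 9.30 pos [481.9 301.9 231.6] rot [-1.7999e+02 -1.0000e-02  1.0100e+00] F [4.  0.3 2.3] open 0.331
[483.8  301.9  232.     0.97] -> x 0.012 y 0.000 z -0.003 rz 0.001
```

Fz rises at 231.6, against 230.7 expected for fully home. One more small press, then release.

```bash
python3 -m pendant '[{"x":0,"y":0,"z":0.006,"rx":0,"ry":0,"rz":0,"jaw":0.2},{"x":0,"y":0,"z":0.006,"rx":0,"ry":0,"rz":0,"jaw":0.2}]'; python3 -m pendant '[{"x":0,"y":0,"z":0,"rx":0,"ry":0,"rz":0,"jaw":0.44},{"x":0,"y":0,"z":0,"rx":0,"ry":0,"rz":0,"jaw":0.44},{"x":0,"y":0,"z":0,"rx":0,"ry":0,"rz":0,"jaw":0.44}]'; python3 -m pendant '[{"x":0,"y":0,"z":-0.2,"rx":0,"ry":0,"rz":0,"jaw":0.44},{"x":0,"y":0,"z":-0.5,"rx":0,"ry":0,"rz":0,"jaw":0.44},{"x":0,"y":0,"z":-0.5,"rx":0,"ry":0,"rz":0,"jaw":0.2},{"x":0,"y":0,"z":-0.5,"rx":0,"ry":0,"rz":0,"jaw":0}]'; python3 need.py "483.8 301.9 232 0.97"
```

```text
t: 9.55
eef_pos: [481.9, 301.9, 231.5]
tcp_rot: [-3.141, -0.001, 0.018]
ft_force: [1.0, -2.4, 12.2]
opening: 0.332
t: 9.93
eef_pos: [481.7, 301.9, 230.3]
tcp_rot: [3.141, 0.001, 0.018]
ft_force: [0.2, -0.3, -0.2]
opening: 0.441
t: 10.42
eef_pos: [481.6, 301.9, 305.1]
tcp_rot: [3.141, 0.001, 0.018]
ft_force: [0.2, 0.2, 0.4]
opening: 0.287
t 10.43 pos [481.6 301.9 305.1] rot [1.7999e+02 4.0000e-02 1.0100e+00] F [0.2 0.2 0.4] open 0.287
[483.8  301.9  232.     0.97] -> x 0.014 y -0.000 z 0.487 rz 0.001
```

```bash
cat > look.py <<'E'
from model import *
n=sys.argv[1]; k=int(sys.argv[2]); r,hz={1:(16,56.6),2:(13,52.4),3:(9,46.7)}[k]
s=cam('scene'); np.save('pics/s_%s.npy'%n,s,allow_pickle=True)
E3=np.r_[ex,0];N3=np.r_[ey,0];C=T(0,BY[k],hz);th=np.linspace(0,2*np.pi,60)
q=proj(s,[C])[0]; x0,y0=int(q[0])-22,int(q[1])-22; f=9
a=cv2.resize(s['img'][y0:y0+44,x0:x0+44],None,fx=f,fy=f,interpolation=cv2.INTER_CUBIC); a=np.clip(a*1.3,0,255).astype(np.uint8); b=a.copy()
for d in(29.5,-32.5):
    R=np.array([C+d*E3+r*(np.cos(t)*N3+np.sin(t)*np.array([0,0,1])) for t in th])
    cv2.polylines(b,[((proj(s,R)+.5-[x0,y0])*f).astype(int).reshape(-1,1,2)],True,(255,0,0),1)
save('look_'+n,np.hstack([a,b]))
E
python3 look.py a 1
```

```text
(no output)
```

View pics/look_a.png

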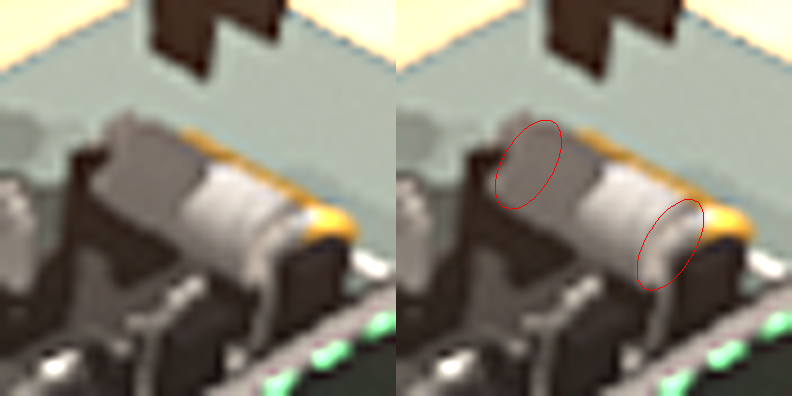

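The scene view shows the thick cell level in bay 1 behind the rigid contact, with the home-pose rings matching within about 0.5 px. It was pressed with about 12 N. Next is the middle cell.

```bash
python3 need.py "505 180 310 26" "530 60 310 52" "535 -60 310 76" "515 -180 300 96.6" "482.6 -296.7 280 96.6"
```

```text
t 10.47 pos [481.6 301.9 304.7] rot [1.7997e+02 8.0000e-02 1.0200e+00] F [-0.5 -0.4  0. ] open 0.244
[505. 180. 310.  26.] -> x 0.141 y 0.815 z -0.036 rz -0.555 
[530.  60. 310.  52.] -> x -0.201 y 0.792 z -0.000 rz -0.578 
[535. -60. 310.  76.] -> x -0.610 y 0.519 z -0.000 rz -0.533 
[ 515.  -180.   300.    96.6] -> x -0.808 y 0.064 z 0.067 rz -0.458 
[ 482.6 -296.7  280.    96.6] -> x -0.748 y -0.304 z 0.133 rz 0.000
```

```bash
python3 -m pendant '[{"x":0.14,"y":0.82,"z":-0.04,"rx":0,"ry":0,"rz":-0.56,"jaw":0.3},{"x":0.14,"y":0.82,"z":-0.04,"rx":0,"ry":0,"rz":-0.56,"jaw":0.3},{"x":0.14,"y":0.82,"z":-0.04,"rx":0,"ry":0,"rz":-0.56,"jaw":0.3}]'
python3 -m pendant '[{"x":-0.2,"y":0.79,"z":0,"rx":0,"ry":0,"rz":-0.58,"jaw":0.42},{"x":-0.2,"y":0.79,"z":0,"rx":0,"ry":0,"rz":-0.58,"jaw":0.42},{"x":-0.2,"y":0.79,"z":0,"rx":0,"ry":0,"rz":-0.58,"jaw":0.42}]'
python3 -m pendant '[{"x":-0.61,"y":0.52,"z":0,"rx":0,"ry":0,"rz":-0.53,"jaw":0.42},{"x":-0.61,"y":0.52,"z":0,"rx":0,"ry":0,"rz":-0.53,"jaw":0.42},{"x":-0.61,"y":0.52,"z":0,"rx":0,"ry":0,"rz":-0.53,"jaw":0.42}]'
python3 -m pendant '[{"x":-0.81,"y":0.06,"z":0.07,"rx":0,"ry":0,"rz":-0.46,"jaw":0.42},{"x":-0.81,"y":0.06,"z":0.07,"rx":0,"ry":0,"rz":-0.46,"jaw":0.42},{"x":-0.81,"y":0.06,"z":0.07,"rx":0,"ry":0,"rz":-0.46,"jaw":0.42},{"x":-0.81,"y":0.06,"z":0.07,"rx":0,"ry":0,"rz":-0.46,"jaw":0.42}]'
python3 need.py "482.6 -296.7 280 96.6"
```

```text
t: 10.85
eef_pos: [505.5, 176.7, 310.5]
tcp_rot: [-3.141, 0.002, 0.459]
ft_force: [0.1, 0.3, 0.1]
opening: 0.295
t: 11.22
eef_pos: [530.9, 56.9, 310.3]
tcp_rot: [-3.14, 0.001, 0.914]
ft_force: [-0.2, 0.1, -0.9]
opening: 0.421
t: 11.6
eef_pos: [536.3, -63.3, 310.2]
tcp_rot: [-3.14, 0.0, 1.33]
ft_force: [-0.7, -0.1, 0.2]
opening: 0.422
t: 12.1
eef_pos: [515.8, -180.6, 300.1]
tcp_rot: [-3.14, -0.001, 1.688]
ft_force: [1.3, -0.7, 0.9]
opening: 0.42
t 12.10 pos [ 515.8 -180.6  300.1] rot [-1.7991e+02 -7.0000e-02  9.6690e+01] F [ 1.3 -0.7  0.9] open 0.420
[ 482.6 -296.7  280.    96.6] -> x -0.743 y -0.310 z 0.134 rz 0.002
```

```bash
python3 -m pendant '[{"x":-0.74,"y":-0.31,"z":0.14,"rx":0,"ry":0,"rz":0.002,"jaw":0.42},{"x":-0.74,"y":-0.31,"z":0.14,"rx":0,"ry":0,"rz":0.002,"jaw":0.42},{"x":-0.74,"y":-0.31,"z":0.14,"rx":0,"ry":0,"rz":0.002,"jaw":0.42},{"x":-0.74,"y":-0.31,"z":0.14,"rx":0,"ry":0,"rz":0.002,"jaw":0.42}]'
python3 need.py "482.6 -296.7 211 96.6"
python3 - <<'E'
from h import *
s=cam('scene'); save('hov2',cv2.resize(s['img'][200:310,120:240],None,fx=5,fy=5,interpolation=cv2.INTER_CUBIC))
E
```

```text
t: 12.6
eef_pos: [483.5, -294.9, 279.8]
tcp_rot: [-3.141, -0.001, 1.689]
ft_force: [0.3, -0.9, -0.2]
opening: 0.417
t 12.60 pos [ 483.5 -294.9  279.8] rot [-1.7997e+02 -5.0000e-02  9.6760e+01] F [ 0.3 -0.9 -0.2] open 0.417
[ 482.6 -296.7  211.    96.6] -> x -0.011 y -0.007 z 0.459 rz 0.003
```

View pics/hov2.png

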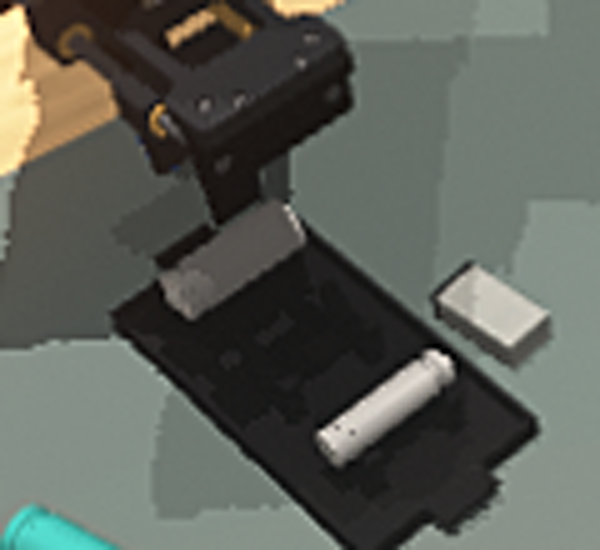

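The thick groove is empty, the middle cell at about (230,258) is under the fingers with its groove at the lower-left (-y) end, and the slim cell is at (385,408). Descending.

```bash
python3 -m pendant '[{"x":-0.01,"y":-0.007,"z":0.2,"rx":0,"ry":0,"rz":0.003,"jaw":0.42},{"x":-0.01,"y":-0.007,"z":0.45,"rx":0,"ry":0,"rz":0.003,"jaw":0.42},{"x":-0.01,"y":-0.007,"z":0.45,"rx":0,"ry":0,"rz":0.003,"jaw":0.42},{"x":-0.01,"y":-0.007,"z":0.45,"rx":0,"ry":0,"rz":0.003,"jaw":0.42}]'
python3 need.py "482.6 -296.7 211 96.6"
python3 -m pendant '[{"x":0,"y":0,"z":0,"rx":0,"ry":0,"rz":0,"jaw":0.15},{"x":0,"y":0,"z":0,"rx":0,"ry":0,"rz":0,"jaw":0.15},{"x":0,"y":0,"z":0,"rx":0,"ry":0,"rz":0,"jaw":0.15},{"x":0,"y":0,"z":0,"rx":0,"ry":0,"rz":0,"jaw":0.15}]'
python3 need.py "482.6 -296.7 211 96.6"
```

```text
t: 13.15
eef_pos: [482.9, -297.1, 213.7]
tcp_rot: [3.141, 0.001, 1.688]
ft_force: [-0.6, 0.1, 0.4]
opening: 0.421
t 13.15 pos [ 482.9 -297.1  213.7] rot [1.7996e+02 3.0000e-02 9.6700e+01] F [-0.6  0.1  0.4] open 0.421
[ 482.6 -296.7  211.    96.6] -> x 0.003 y -0.002 z 0.018 rz 0.002 
t: 13.65
eef_pos: [482.4, -297.8, 213.5]
tcp_rot: [3.14, 0.001, 1.686]
ft_force: [0.9, 2.8, 7.6]
opening: 0.269
t 13.65 pos [ 482.4 -297.8  213.5] rot [1.7993e+02 5.0000e-02 9.6630e+01] F [0.9 2.8 7.6] open 0.269
[ 482.6 -296.7  211.    96.6] -> x 0.007 y 0.002 z 0.017 rz 0.001
```

The opening of 25.6 mm matches the middle cell. Lift it and carry it to bay 2, turning +84.4°.

```bash
python3 -m pendant '[{"x":0,"y":0,"z":-0.25,"rx":0,"ry":0,"rz":0,"jaw":0.15},{"x":0,"y":0,"z":-0.65,"rx":0,"ry":0,"rz":0,"jaw":0.15},{"x":0,"y":0,"z":-0.65,"rx":0,"ry":0,"rz":0,"jaw":0.15},{"x":0,"y":0,"z":-0.65,"rx":0,"ry":0,"rz":0,"jaw":0.15}]'
python3 need.py "515 -180 310 118" "535 -60 310 140" "530 60 310 162" "505 160 310 180.97" "484.5 244.9 275 180.97"
```

```text
t: 14.15
eef_pos: [481.9, -297.7, 309.9]
tcp_rot: [3.142, -0.0, 1.687]
ft_force: [-0.3, -0.1, -1.1]
opening: 0.263
t 14.15 pos [ 481.9 -297.7  309.9] rot [180.    -0.    96.63] F [-0.3 -0.1 -1.1] open 0.263
[ 515. -180.  310.  118.] -> x 0.754 y 0.310 z -0.001 rz -0.475 
[535. -60. 310. 140.] -> x 0.644 y 0.493 z -0.000 rz -0.489 
[530.  60. 310. 162.] -> x 0.540 y 0.591 z -0.000 rz -0.489 
[505.   160.   310.   180.97] -> x 0.365 y 0.583 z -0.000 rz -0.422 
[484.5  244.9  275.   180.97] -> x 0.127 y 0.568 z 0.233 rz 0.000
```

```bash
python3 -m pendant '[{"x":0.75,"y":0.31,"z":0,"rx":0,"ry":0,"rz":-0.48,"jaw":0.15},{"x":0.75,"y":0.31,"z":0,"rx":0,"ry":0,"rz":-0.48,"jaw":0.15},{"x":0.75,"y":0.31,"z":0,"rx":0,"ry":0,"rz":-0.48,"jaw":0.15}]'
python3 -m pendant '[{"x":0.64,"y":0.49,"z":0,"rx":0,"ry":0,"rz":-0.49,"jaw":0.15},{"x":0.64,"y":0.49,"z":0,"rx":0,"ry":0,"rz":-0.49,"jaw":0.15},{"x":0.64,"y":0.49,"z":0,"rx":0,"ry":0,"rz":-0.49,"jaw":0.15}]'
python3 -m pendant '[{"x":0.54,"y":0.59,"z":0,"rx":0,"ry":0,"rz":-0.49,"jaw":0.15},{"x":0.54,"y":0.59,"z":0,"rx":0,"ry":0,"rz":-0.49,"jaw":0.15},{"x":0.54,"y":0.59,"z":0,"rx":0,"ry":0,"rz":-0.49,"jaw":0.15}]'
python3 -m pendant '[{"x":0.37,"y":0.58,"z":0,"rx":0,"ry":0,"rz":-0.42,"jaw":0.15},{"x":0.37,"y":0.58,"z":0,"rx":0,"ry":0,"rz":-0.42,"jaw":0.15},{"x":0.37,"y":0.58,"z":0,"rx":0,"ry":0,"rz":-0.42,"jaw":0.15},{"x":0.37,"y":0.58,"z":0,"rx":0,"ry":0,"rz":-0.42,"jaw":0.15}]'
python3 need.py "484.5 244.9 275 180.97"
```

```text
t: 14.52
eef_pos: [515.8, -177.6, 308.6]
tcp_rot: [-3.14, -0.003, 2.07]
ft_force: [-0.1, 0.2, -0.9]
opening: 0.266
t: 14.9
eef_pos: [534.8, -59.0, 308.9]
tcp_rot: [-3.141, -0.002, 2.453]
ft_force: [0.3, 0.5, -0.7]
opening: 0.265
t: 15.28
eef_pos: [528.7, 60.0, 309.2]
tcp_rot: [-3.141, -0.002, 2.836]
ft_force: [0.0, -0.9, -0.6]
opening: 0.264
t: 15.78
eef_pos: [503.0, 156.7, 309.6]
tcp_rot: [-3.141, -0.001, -3.124]
ft_force: [0.0, -0.2, -0.7]
opening: 0.265
t 15.78 pos [503.  156.7 309.6] rot [-1.7998e+02 -4.0000e-02 -1.7898e+02] F [ 0.  -0.2 -0.7] open 0.265
[484.5  244.9  275.   180.97] -> x 0.113 y 0.590 z 0.231 rz 0.001
```

```bash
python3 -m pendant '[{"x":0.11,"y":0.59,"z":0.1,"rx":0,"ry":0,"rz":0,"jaw":0.15},{"x":0.11,"y":0.59,"z":0.2,"rx":0,"ry":0,"rz":0,"jaw":0.15},{"x":0.11,"y":0.59,"z":0.23,"rx":0,"ry":0,"rz":0,"jaw":0.15},{"x":0.11,"y":0.59,"z":0.23,"rx":0,"ry":0,"rz":0,"jaw":0.15},{"x":0.11,"y":0.59,"z":0.23,"rx":0,"ry":0,"rz":0,"jaw":0.15}]'
python3 need.py "484.5 244.9 258 180.97"
python3 - <<'E'
from model import *
s=cam('scene'); st=env.state(); p=st['eef_pos']-[0,0,175.1]; E3=np.r_[ex,0];N3=np.r_[ey,0]; p=p-1.1*E3
th=np.linspace(0,2*np.pi,60); q=proj(s,[p])[0]; x0,y0=int(q[0])-22,int(q[1])-22; f=9
a=cv2.resize(s['img'][y0:y0+60,x0:x0+44],None,fx=f,fy=f,interpolation=cv2.INTER_CUBIC); a=np.clip(a*1.3,0,255).astype(np.uint8); b=a.copy()
for d,r in((29.5,13),(32.5,4.5),(-32.5,13)):
    R=np.array([p+d*E3+r*(np.cos(t)*N3+np.sin(t)*np.array([0,0,1])) for t in th])
    cv2.polylines(b,[((proj(s,R)+.5-[x0,y0])*f).astype(int).reshape(-1,1,2)],True,(255,0,0),1)
save('held2',np.hstack([a,b]))
E
```

```text
t: 16.4
eef_pos: [484.7, 245.0, 276.0]
tcp_rot: [3.141, 0.001, -3.122]
ft_force: [0.2, 0.2, -1.3]
opening: 0.268
t 16.40 pos [484.7 245.  276. ] rot [ 1.7999e+02  3.0000e-02 -1.7890e+02] F [ 0.2  0.2 -1.3] open 0.268
[484.5  244.9  258.   180.97] -> x 0.001 y -0.001 z 0.120 rz 0.003
```

View pics/held2.png

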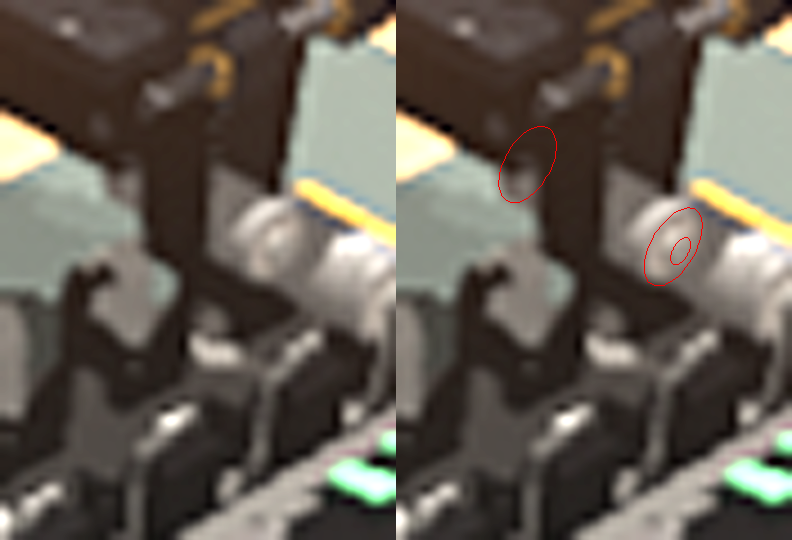

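The button end faces the panel, with its ring at about (265,245), and the prediction fits within about 0.7 px. Descending into bay 2 in steps.

```bash
python3 -m pendant '[{"x":0,"y":0,"z":0.06,"rx":0,"ry":0,"rz":0.003,"jaw":0.15},{"x":0,"y":0,"z":0.1,"rx":0,"ry":0,"rz":0.003,"jaw":0.15},{"x":0,"y":0,"z":0.13,"rx":0,"ry":0,"rz":0.003,"jaw":0.15},{"x":0,"y":0,"z":0.16,"rx":0,"ry":0,"rz":0.003,"jaw":0.15}]'
python3 -m pendant '[{"x":0,"y":0,"z":0.03,"rx":0,"ry":0,"rz":0,"jaw":0.15},{"x":0,"y":0,"z":0.06,"rx":0,"ry":0,"rz":0,"jaw":0.15},{"x":0,"y":0,"z":0.09,"rx":0,"ry":0,"rz":0,"jaw":0.15},{"x":0,"y":0,"z":0.09,"rx":0,"ry":0,"rz":0,"jaw":0.15}]'; python3 need.py "484.5 244.9 228 180.97"
```

```text
t: 16.95
eef_pos: [484.4, 246.4, 251.8]
tcp_rot: [3.141, 0.001, -3.122]
ft_force: [0.4, -1.3, 7.2]
opening: 0.266
t: 17.45
eef_pos: [484.4, 246.4, 238.1]
tcp_rot: [3.141, 0.001, -3.122]
ft_force: [2.1, -0.8, 5.0]
opening: 0.267
t 17.45 pos [484.4 246.4 238.1] rot [ 1.7998e+02  7.0000e-02 -1.7889e+02] F [ 2.1 -0.8  5. ] open 0.267
[484.5  244.9  228.   180.97] -> x -0.000 y -0.010 z 0.068 rz 0.003
```

Fz is +5 N before the saddles should be reached. I'll look before pushing further.

```bash
python3 - <<'E'
from model import *
s=cam('scene'); st=env.state(); p=st['eef_pos']-[0,0,175.1]; E3=np.r_[ex,0];N3=np.r_[ey,0]; p=p-1.1*E3
th=np.linspace(0,2*np.pi,60); q=proj(s,[p])[0]; x0,y0=int(q[0])-22,int(q[1])-22; f=9
a=cv2.resize(s['img'][y0:y0+60,x0:x0+44],None,fx=f,fy=f,interpolation=cv2.INTER_CUBIC); a=np.clip(a*1.3,0,255).astype(np.uint8); b=a.copy()
for d,r in((29.5,13),(32.5,4.5),(-32.5,13)):
    R=np.array([p+d*E3+r*(np.cos(t)*N3+np.sin(t)*np.array([0,0,1])) for t in th])
    cv2.polylines(b,[((proj(s,R)+.5-[x0,y0])*f).astype(int).reshape(-1,1,2)],True,(255,0,0),1)
save('held3',np.hstack([a,b]))
t=cam('top'); save('held3t',cv2.resize(t['img'][190:280,120:240],None,fx=6,fy=6,interpolation=cv2.INTER_CUBIC))
print(env.state()['ft_force'],env.state()['moment'])
E
```

```text
[ 1.52637499 -1.30343207  5.06883702] [-0.0938406  -0.07963716  0.02131685]
```

View pics/held3.png

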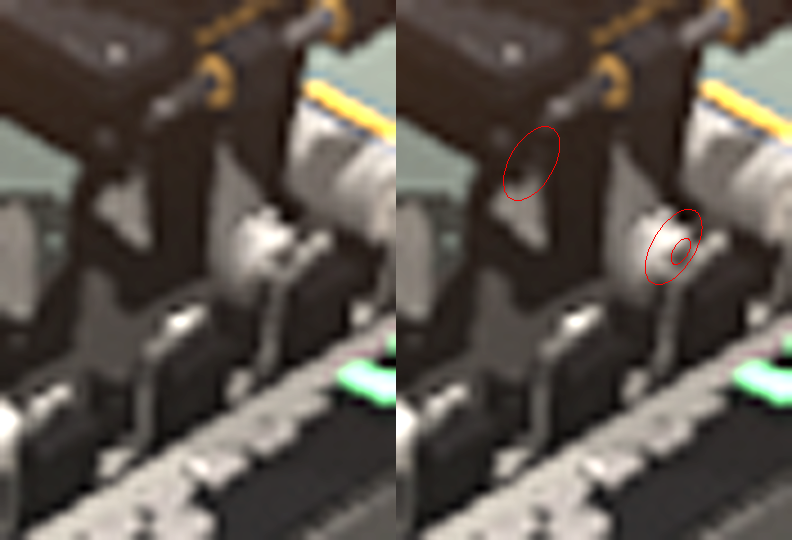

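View pics/held3t.png

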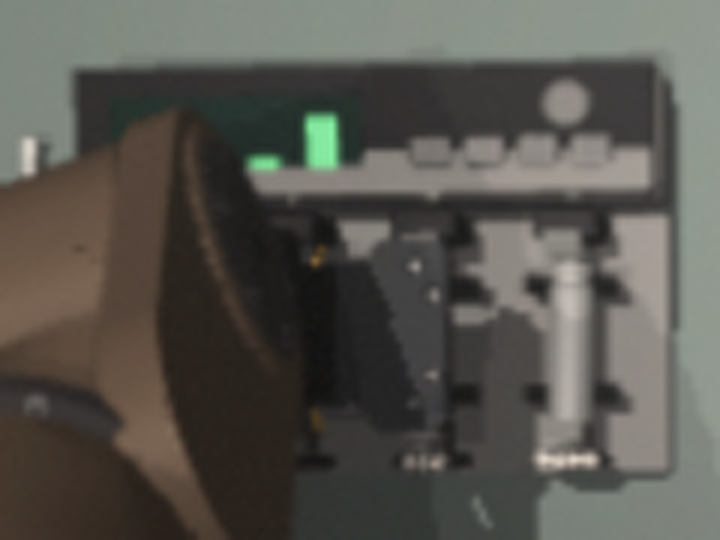

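```bash
for i in 1 2 3 4; do python3 -m pendant '[{"x":0,"y":0,"z":-0.05,"rx":0,"ry":0,"rz":0,"jaw":0.15},{"x":0,"y":0,"z":-0.05,"rx":0,"ry":0,"rz":0,"jaw":0.15}]' | grep -E 'eef|force'; python3 -c "
from h import *
print(env.state()['moment'].round(2))"; done; python3 - <<'E'
from model import *
s=cam('scene'); st=env.state(); p=st['eef_pos']-[0,0,175.1]; E3=np.r_[ex,0];N3=np.r_[ey,0]; p=p-1.1*E3
th=np.linspace(0,2*np.pi,60); q=proj(s,[p])[0]; x0,y0=int(q[0])-22,int(q[1])-22; f=9
a=cv2.resize(s['img'][y0:y0+60,x0:x0+44],None,fx=f,fy=f,interpolation=cv2.INTER_CUBIC); a=np.clip(a*1.3,0,255).astype(np.uint8); b=a.copy()
for d,r in((29.5,13),(32.5,4.5),(-32.5,13)):
    R=np.array([p+d*E3+r*(np.cos(t)*N3+np.sin(t)*np.array([0,0,1])) for t in th])
    cv2.polylines(b,[((proj(s,R)+.5-[x0,y0])*f).astype(int).reshape(-1,1,2)],True,(255,0,0),1)
save('held4',np.hstack([a,b]))
E
```

```text
eef_pos: [484.0, 246.4, 246.0]
ft_force: [0.0, 0.9, -0.9]
[ 0.04 -0.    0.04]
eef_pos: [484.1, 246.4, 253.6]
ft_force: [0.9, -0.2, -0.9]
[-0.01  0.01 -0.01]
eef_pos: [484.1, 246.4, 261.2]
ft_force: [-0.1, 0.1, 0.1]
[ 0.04  0.03 -0.02]
eef_pos: [484.1, 246.4, 268.7]
ft_force: [0.2, 0.0, -1.1]
[ 0.02  0.02 -0.03]
```

View pics/held4.png

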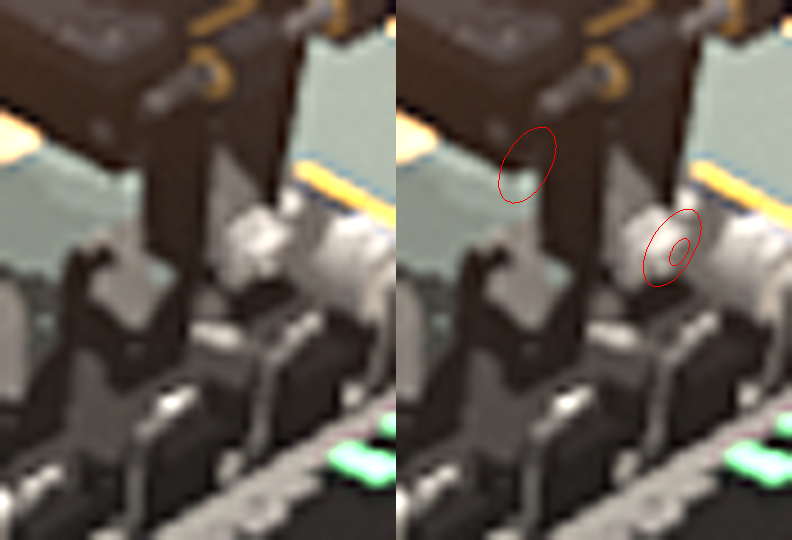

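The flat end that was visible at about (120,185) before has gone up behind the gripper. The cell caught the sprung lip and tilted in the pads, because it was held further toward -x than I assumed. I'll measure the tilt.

```bash
cat > tilt.py <<'E'
from model import *
# args: name dx(along cell from TCP) tilt_deg(button down +) zoff r
n=sys.argv[1]; r=float(sys.argv[2]); zo=float(sys.argv[3]); pairs=[tuple(map(float,a.split(','))) for a in sys.argv[4:]]
s=cam('scene'); st=env.state(); P=st['eef_pos']; N3=np.r_[ey,0]
print(P.round(1),st['ft_force'].round(1))
th=np.linspace(0,2*np.pi,60); f=16; outs=[]
for dx,ti in pairs:
    a_=np.radians(ti); E3=np.r_[ex*np.cos(a_),-np.sin(a_)]; U=np.cross(E3,N3)
    p=P-[0,0,zo]+dx*E3
    q=proj(s,[P-[0,0,zo]])[0]; x0,y0=int(q[0])-14,int(q[1])-14
    a=cv2.resize(s['img'][y0:y0+28,x0:x0+25],None,fx=f,fy=f,interpolation=cv2.INTER_CUBIC); a=np.clip(a*1.3,0,255).astype(np.uint8)
    if not outs: outs.append(a.copy())
    for d,rr in((29.5,r),(32.5,r*.35),(-32.5,r)):
        R=np.array([p+d*E3+rr*(np.cos(t)*N3+np.sin(t)*U) for t in th])
        cv2.polylines(a,[((proj(s,R)+.5-[x0,y0])*f).astype(int).reshape(-1,1,2)],True,(255,0,0),1)
    for sg in(-1,1):
        vx=None
    outs.append(a)
save(n,cv2.resize(np.hstack(outs),None,fx=min(1,800/(400*len(outs))),fy=min(1,800/(400*len(outs)))))
E
python3 tilt.py tl1 13 175.1 -3,15
```

```text
[484.  246.3 268.2] [-0.7 -0.1 -0.2]
```

View pics/tl1.png

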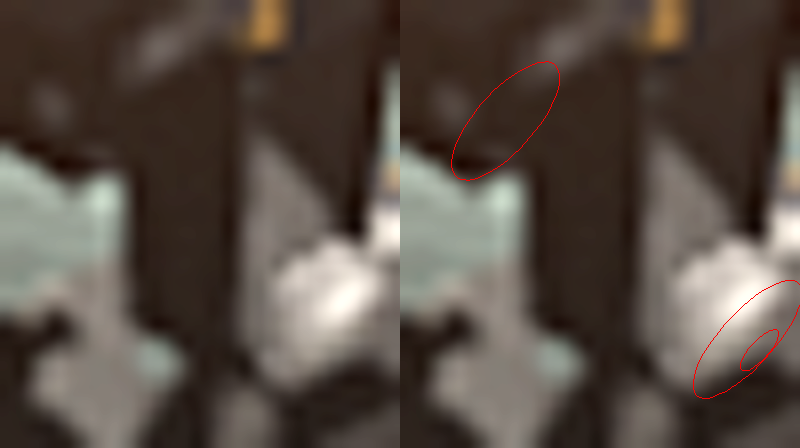

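```bash
python3 tilt.py tl2 13 175.1 -4,30 -8,38 ; python3 tilt.py tl3 13 171 -6,34 -10,34
```

```text
[484.  246.3 268.1] [-0.3 -0.3 -0.8]
[484.  246.4 268. ] [-0.4  0.5 -0.9]
```

View pics/tl2.png

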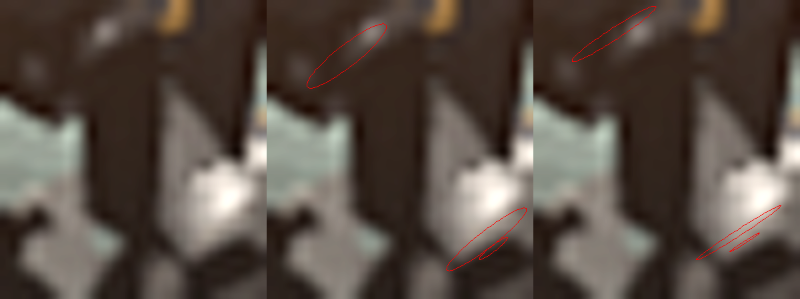

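View pics/tl3.png

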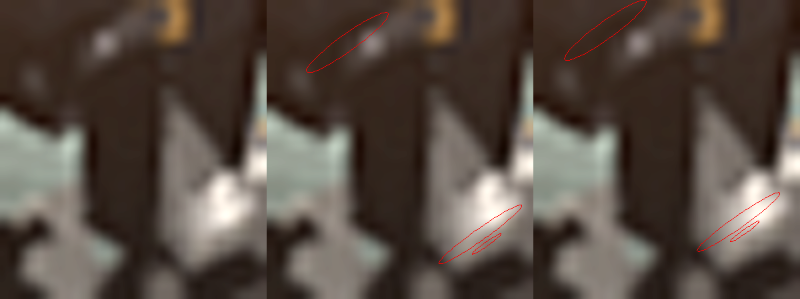

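The cell is tilted roughly 30 to 38°, button end down. I'll return it to its own carrier groove, where the saddles will level it, and regrasp.

```bash
python3 need.py "484 246 312 180.97" "505 160 312 162" "530 60 312 140" "535 -60 310 118" "515 -180 310 96.6" "483 -297.8 280 96.6"
```

```text
t 18.75 pos [484.  246.4 268. ] rot [ 1.8000e+02 -1.0000e-02 -1.7889e+02] F [-0.4  0.5 -0.9] open 0.266
[484.   246.   312.   180.97] -> x 0.000 y -0.002 z -0.293 rz 0.003 
[505. 160. 312. 162.] -> x -0.130 y -0.576 z -0.000 rz 0.422 
[530.  60. 312. 140.] -> x -0.365 y -0.583 z -0.000 rz 0.489 
[535. -60. 310. 118.] -> x -0.540 y -0.591 z 0.013 rz 0.489 
[ 515.  -180.   310.    96.6] -> x -0.644 y -0.493 z -0.000 rz 0.476 
[ 483.  -297.8  280.    96.6] -> x -0.756 y -0.302 z 0.200 rz 0.000
```

```bash
python3 -m pendant '[{"x":0,"y":0,"z":-0.3,"rx":0,"ry":0,"rz":0,"jaw":0.15},{"x":0,"y":0,"z":-0.3,"rx":0,"ry":0,"rz":0,"jaw":0.15}]'
python3 -m pendant '[{"x":-0.13,"y":-0.58,"z":0,"rx":0,"ry":0,"rz":0.42,"jaw":0.15},{"x":-0.13,"y":-0.58,"z":0,"rx":0,"ry":0,"rz":0.42,"jaw":0.15},{"x":-0.13,"y":-0.58,"z":0,"rx":0,"ry":0,"rz":0.42,"jaw":0.15}]'
python3 -m pendant '[{"x":-0.37,"y":-0.58,"z":0,"rx":0,"ry":0,"rz":0.49,"jaw":0.15},{"x":-0.37,"y":-0.58,"z":0,"rx":0,"ry":0,"rz":0.49,"jaw":0.15},{"x":-0.37,"y":-0.58,"z":0,"rx":0,"ry":0,"rz":0.49,"jaw":0.15}]'
python3 -m pendant '[{"x":-0.54,"y":-0.59,"z":0,"rx":0,"ry":0,"rz":0.49,"jaw":0.15},{"x":-0.54,"y":-0.59,"z":0,"rx":0,"ry":0,"rz":0.49,"jaw":0.15},{"x":-0.54,"y":-0.59,"z":0,"rx":0,"ry":0,"rz":0.49,"jaw":0.15}]'
python3 -m pendant '[{"x":-0.64,"y":-0.49,"z":0,"rx":0,"ry":0,"rz":0.48,"jaw":0.15},{"x":-0.64,"y":-0.49,"z":0,"rx":0,"ry":0,"rz":0.48,"jaw":0.15},{"x":-0.64,"y":-0.49,"z":0,"rx":0,"ry":0,"rz":0.48,"jaw":0.15},{"x":-0.64,"y":-0.49,"z":0,"rx":0,"ry":0,"rz":0.48,"jaw":0.15}]'
python3 need.py "483 -297.8 280 96.6"
```

```text
t: 19.0
eef_pos: [484.4, 246.5, 315.3]
tcp_rot: [3.14, 0.004, -3.122]
ft_force: [-0.4, -0.2, -0.9]
opening: 0.265
t: 19.38
eef_pos: [505.5, 158.4, 312.3]
tcp_rot: [-3.141, -0.001, 2.828]
ft_force: [-0.5, 0.1, -1.5]
opening: 0.265
t: 19.75
eef_pos: [531.9, 58.7, 312.5]
tcp_rot: [-3.141, -0.0, 2.444]
ft_force: [-0.6, -0.1, -0.8]
opening: 0.27
t: 20.12
eef_pos: [537.1, -61.4, 312.6]
tcp_rot: [-3.141, -0.0, 2.06]
ft_force: [-0.9, 0.2, -0.5]
opening: 0.268
t: 20.62
eef_pos: [517.6, -177.6, 312.8]
tcp_rot: [-3.141, -0.001, 1.689]
ft_force: [0.6, 0.2, -1.4]
opening: 0.266
t 20.62 pos [ 517.6 -177.6  312.8] rot [-1.7997e+02 -5.0000e-02  9.6750e+01] F [ 0.6  0.2 -1.4] open 0.266
[ 483.  -297.8  280.    96.6] -> x -0.769 y -0.323 z 0.218 rz 0.003
```

```bash
python3 -m pendant '[{"x":-0.77,"y":-0.32,"z":0.2,"rx":0,"ry":0,"rz":0.003,"jaw":0.15},{"x":-0.77,"y":-0.32,"z":0.2,"rx":0,"ry":0,"rz":0.003,"jaw":0.15},{"x":-0.77,"y":-0.32,"z":0.2,"rx":0,"ry":0,"rz":0.003,"jaw":0.15},{"x":-0.77,"y":-0.32,"z":0.2,"rx":0,"ry":0,"rz":0.003,"jaw":0.15}]'
python3 need.py "482.6 -297.8 250 96.6"  "482.6 -297.8 214 96.6"
python3 - <<'E'
from h import *
s=cam('scene'); save('hov3',cv2.resize(s['img'][190:300,110:230],None,fx=5,fy=5,interpolation=cv2.INTER_CUBIC))
E
```

```text
t: 21.12
eef_pos: [483.3, -297.8, 282.9]
tcp_rot: [-3.141, -0.001, 1.685]
ft_force: [-0.6, 0.7, -0.7]
opening: 0.265
t 21.12 pos [ 483.3 -297.8  282.9] rot [-1.7997e+02 -5.0000e-02  9.6520e+01] F [-0.6  0.7 -0.7] open 0.265
[ 482.6 -297.8  250.    96.6] -> x 0.001 y -0.005 z 0.219 rz -0.002 
[ 482.6 -297.8  214.    96.6] -> x 0.000 y 0.000 z 0.240 rz 0.000
```

View pics/hov3.png

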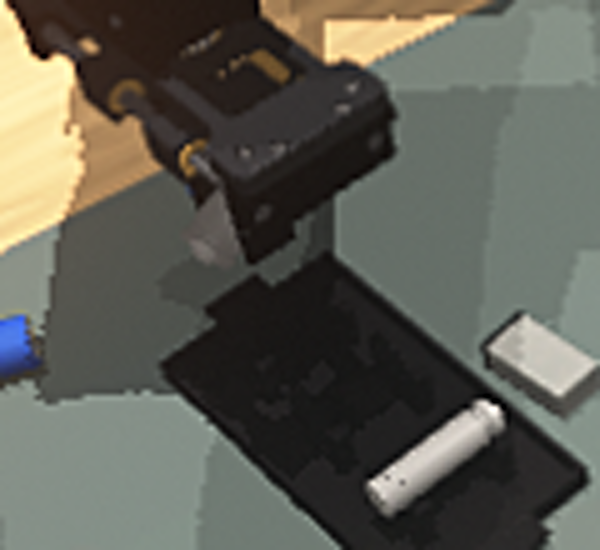

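The button end shows at (210,245), pointing down, and the carrier is clear below. Lowering into the groove.

```bash
python3 -m pendant '[{"x":0,"y":-0.005,"z":0.1,"rx":0,"ry":0,"rz":0,"jaw":0.15},{"x":0,"y":-0.005,"z":0.22,"rx":0,"ry":0,"rz":0,"jaw":0.15},{"x":0,"y":-0.005,"z":0.25,"rx":0,"ry":0,"rz":0,"jaw":0.15},{"x":0,"y":-0.005,"z":0.28,"rx":0,"ry":0,"rz":0,"jaw":0.15},{"x":0,"y":-0.005,"z":0.31,"rx":0,"ry":0,"rz":0,"jaw":0.15}]'
for i in 1 2; do python3 -m pendant '[{"x":0,"y":0,"z":0.03,"rx":0,"ry":0,"rz":0,"jaw":0.15},{"x":0,"y":0,"z":0.06,"rx":0,"ry":0,"rz":0,"jaw":0.15},{"x":0,"y":0,"z":0.06,"rx":0,"ry":0,"rz":0,"jaw":0.15}]';done
python3 need.py  "482.6 -297.8 214 96.6"
```

```text
t: 21.8
eef_pos: [482.2, -299.3, 236.6]
tcp_rot: [3.141, 0.0, 1.682]
ft_force: [0.2, 0.8, 0.2]
opening: 0.266
t: 22.18
eef_pos: [482.0, -299.5, 227.3]
tcp_rot: [-3.141, -0.0, 1.682]
ft_force: [0.4, 0.0, -0.6]
opening: 0.269
t: 22.55
eef_pos: [482.5, -299.4, 219.3]
tcp_rot: [3.14, 0.001, 1.682]
ft_force: [2.2, 4.2, 9.1]
opening: 0.269
t 22.55 pos [ 482.5 -299.4  219.3] rot [1.7988e+02 7.0000e-02 9.6370e+01] F [2.2 4.2 9.1] open 0.269
[ 482.6 -297.8  214.    96.6] -> x 0.010 y 0.002 z 0.035 rz -0.005
```

```bash
python3 -m pendant '[{"x":0.01,"y":0,"z":0.02,"rx":0,"ry":0,"rz":0,"jaw":0.15},{"x":0.01,"y":0,"z":0.035,"rx":0,"ry":0,"rz":0,"jaw":0.15},{"x":0.01,"y":0,"z":0.035,"rx":0,"ry":0,"rz":0,"jaw":0.15}]'
python3 -m pendant '[{"x":0,"y":0,"z":0,"rx":0,"ry":0,"rz":0,"jaw":0.38},{"x":0,"y":0,"z":0,"rx":0,"ry":0,"rz":0,"jaw":0.38},{"x":0,"y":0,"z":0,"rx":0,"ry":0,"rz":0,"jaw":0.38}]'
python3 need.py  "482.6 -297.8 214 96.6"
python3 -m pendant '[{"x":0,"y":0,"z":-0.2,"rx":0,"ry":0,"rz":0,"jaw":0.4},{"x":0,"y":0,"z":-0.5,"rx":0,"ry":0,"rz":0,"jaw":0.4},{"x":0,"y":0,"z":-0.5,"rx":0,"ry":0,"rz":0,"jaw":0.4}]'
```

```text
t: 22.92
eef_pos: [482.3, -297.8, 214.6]
tcp_rot: [3.14, 0.001, 1.682]
ft_force: [-0.0, 5.1, 15.2]
opening: 0.266
t: 23.3
eef_pos: [481.8, -298.0, 213.0]
tcp_rot: [-3.141, -0.0, 1.682]
ft_force: [-1.0, 0.5, 0.5]
opening: 0.379
t 23.30 pos [ 481.8 -298.   213. ] rot [-1.7998e+02 -2.0000e-02  9.6360e+01] F [-1.   0.5  0.5] open 0.379
[ 482.6 -297.8  214.    96.6] -> x 0.001 y 0.006 z -0.006 rz -0.005 
t: 23.68
eef_pos: [482.2, -298.3, 290.9]
tcp_rot: [3.138, 0.003, 1.682]
ft_force: [-0.3, 0.1, 0.1]
opening: 0.401
```

```bash
cat > carr.py <<'E'
from h import *
# overlay cell rings in carrier: name, then x,y,z,r,yawdeg(button dir)
n=sys.argv[1]; s=cam('scene'); f=11; th=np.linspace(0,2*np.pi,60); outs=[]
for a_ in sys.argv[2:]:
    x,y,z,r,yw=map(float,a_.split(',')); e=np.array([np.cos(np.radians(yw)),np.sin(np.radians(yw)),0]); nn=np.array([-e[1],e[0],0]); C=np.array([x,y,z])
    q=proj(s,[C])[0]; x0,y0=int(q[0])-18,int(q[1])-18
    a=cv2.resize(s['img'][y0:y0+36,x0:x0+36],None,fx=f,fy=f,interpolation=cv2.INTER_CUBIC); a=np.clip(a*1.3,0,255).astype(np.uint8); b=a.copy()
    for d,rr in((29.5,r),(32.5,r*.35),(-32.5,r)):
        R=np.array([C+d*e+rr*(np.cos(t)*nn+np.sin(t)*np.array([0,0,1])) for t in th])
        cv2.polylines(b,[((proj(s,R)+.5-[x0,y0])*f).astype(int).reshape(-1,1,2)],True,(255,0,0),1)
    outs.append(np.hstack([a,b]))
save(n,cv2.resize(np.vstack(outs),None,fx=.75,fy=.75) if len(outs)>1 else outs[0])
E
python3 carr.py c1 482.6,-296.7,38.4,13,-83.4 596.3,-283.7,32.7,9,96.6
```

```text
(no output)
```

View pics/c1.png

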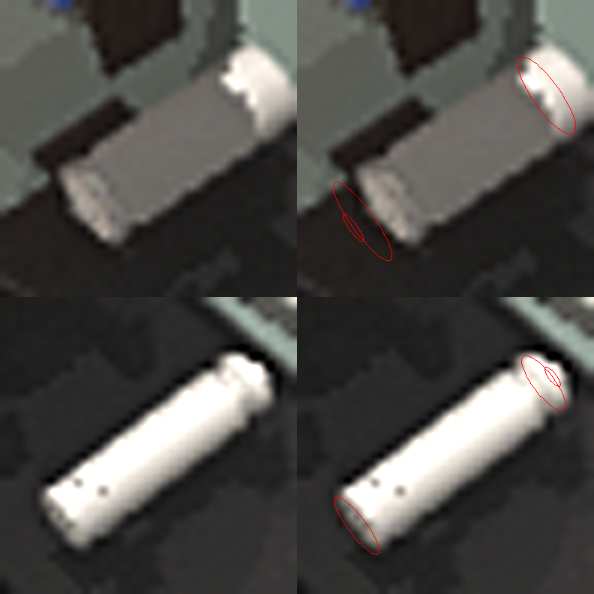

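The middle cell lies level again but about 8 mm toward +y. I'll check the original picture with the same overlay to find my first axial error.

```bash
sed 's/s=cam(.scene.)/s=np.load("pics\/scene0.npy",allow_pickle=True).item()/' carr.py > carr0.py; python3 carr0.py c0 482.6,-296.7,38.4,13,-83.4 539.6,-289.6,42.6,16,96.6
```

```text
(no output)
```

View pics/c0.png

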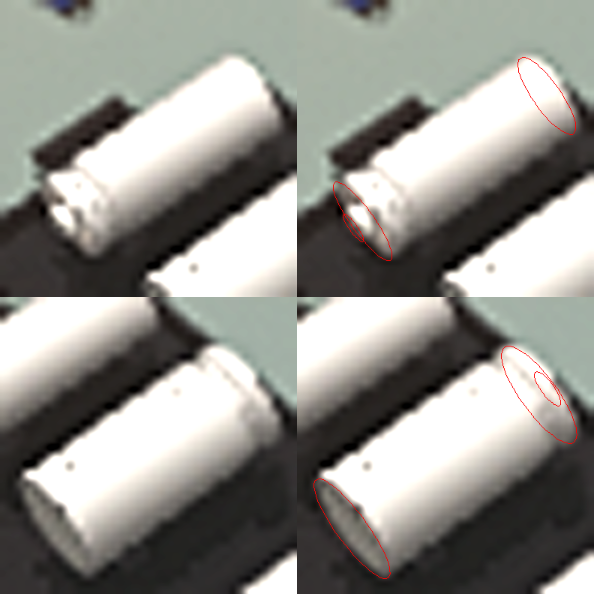

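The original picture shows the middle cell was about 2 mm further toward +y than I had taken, which explains the catch. It is now near (481.7,-289.0). Regrasp there.

```bash
python3 need.py "481.7 -289 211 96.6"; python3 -m pendant '[{"x":0.06,"y":-0.01,"z":0.2,"rx":0,"ry":0,"rz":-0.005,"jaw":0.4},{"x":0.06,"y":-0.01,"z":0.2,"rx":0,"ry":0,"rz":-0.005,"jaw":0.4},{"x":0.06,"y":-0.01,"z":0.2,"rx":0,"ry":0,"rz":-0.005,"jaw":0.4}]'; python3 need.py "481.7 -289 211 96.6"
```

```text
t 23.73 pos [ 481.8 -298.   289.3] rot [1.799e+02 9.000e-02 9.637e+01] F [ 0.2  0.4 -0.6] open 0.403
[ 481.7 -289.   211.    96.6] -> x 0.060 y 0.006 z 0.522 rz -0.005 
t: 24.1
eef_pos: [479.6, -289.5, 258.2]
tcp_rot: [-3.141, -0.001, 1.686]
ft_force: [0.2, 0.4, 1.7]
opening: 0.398
t 24.10 pos [ 479.6 -289.5  258.2] rot [-1.7998e+02 -3.0000e-02  9.6590e+01] F [0.2 0.4 1.7] open 0.398
[ 481.7 -289.   211.    96.6] -> x 0.002 y 0.014 z 0.315 rz -0.000
```

```bash
python3 -m pendant '[{"x":0.002,"y":0.014,"z":0.05,"rx":0,"ry":0,"rz":0,"jaw":0.4},{"x":0.002,"y":0.014,"z":0.2,"rx":0,"ry":0,"rz":0,"jaw":0.4},{"x":0.002,"y":0.014,"z":0.31,"rx":0,"ry":0,"rz":0,"jaw":0.4},{"x":0.002,"y":0.014,"z":0.31,"rx":0,"ry":0,"rz":0,"jaw":0.4}]'
python3 need.py "481.7 -289 211 96.6"
python3 -m pendant '[{"x":0,"y":0,"z":0,"rx":0,"ry":0,"rz":0,"jaw":0.15},{"x":0,"y":0,"z":0,"rx":0,"ry":0,"rz":0,"jaw":0.15},{"x":0,"y":0,"z":0,"rx":0,"ry":0,"rz":0,"jaw":0.15},{"x":0,"y":0,"z":0,"rx":0,"ry":0,"rz":0,"jaw":0.15}]'
python3 -m pendant '[{"x":0,"y":0,"z":-0.25,"rx":0,"ry":0,"rz":0,"jaw":0.15},{"x":0,"y":0,"z":-0.66,"rx":0,"ry":0,"rz":0,"jaw":0.15},{"x":0,"y":0,"z":-0.66,"rx":0,"ry":0,"rz":0,"jaw":0.15},{"x":0,"y":0,"z":-0.66,"rx":0,"ry":0,"rz":0,"jaw":0.15}]'
python3 need.py "515 -180 310 118" "535 -60 310 140" "530 60 310 162" "505 160 310 180.97" "484.3 244.9 275 180.97"
```

```text
t: 24.6
eef_pos: [481.3, -288.7, 210.7]
tcp_rot: [-3.14, -0.002, 1.686]
ft_force: [-0.9, -0.6, -0.4]
opening: 0.404
t 24.60 pos [ 481.3 -288.7  210.7] rot [-1.7992e+02 -9.0000e-02  9.6590e+01] F [-0.9 -0.6 -0.4] open 0.404
[ 481.7 -289.   211.    96.6] -> x -0.003 y 0.002 z -0.002 rz -0.000 
t: 25.1
eef_pos: [481.6, -289.0, 212.5]
tcp_rot: [3.14, 0.001, 1.686]
ft_force: [-0.9, -3.2, 5.6]
opening: 0.262
t: 25.6
eef_pos: [481.1, -288.3, 310.3]
tcp_rot: [-3.141, -0.001, 1.686]
ft_force: [-0.3, 0.3, -0.5]
opening: 0.265
t 25.60 pos [ 481.1 -288.3  310.3] rot [-1.7997e+02 -5.0000e-02  9.6600e+01] F [-0.3  0.3 -0.5] open 0.265
[ 515. -180.  310.  118.] -> x 0.691 y 0.308 z 0.002 rz -0.476 
[535. -60. 310. 140.] -> x 0.644 y 0.493 z -0.000 rz -0.489 
[530.  60. 310. 162.] -> x 0.540 y 0.591 z -0.000 rz -0.489 
[505.   160.   310.   180.97] -> x 0.365 y 0.583 z -0.000 rz -0.422 
[484.3  244.9  275.   180.97] -> x 0.128 y 0.568 z 0.233 rz 0.000
```

```bash
python3 -m pendant '[{"x":0.69,"y":0.31,"z":0,"rx":0,"ry":0,"rz":-0.48,"jaw":0.15},{"x":0.69,"y":0.31,"z":0,"rx":0,"ry":0,"rz":-0.48,"jaw":0.15},{"x":0.69,"y":0.31,"z":0,"rx":0,"ry":0,"rz":-0.48,"jaw":0.15}]'
python3 -m pendant '[{"x":0.64,"y":0.49,"z":0,"rx":0,"ry":0,"rz":-0.49,"jaw":0.15},{"x":0.64,"y":0.49,"z":0,"rx":0,"ry":0,"rz":-0.49,"jaw":0.15},{"x":0.64,"y":0.49,"z":0,"rx":0,"ry":0,"rz":-0.49,"jaw":0.15}]'
python3 -m pendant '[{"x":0.54,"y":0.59,"z":0,"rx":0,"ry":0,"rz":-0.49,"jaw":0.15},{"x":0.54,"y":0.59,"z":0,"rx":0,"ry":0,"rz":-0.49,"jaw":0.15},{"x":0.54,"y":0.59,"z":0,"rx":0,"ry":0,"rz":-0.49,"jaw":0.15}]'
python3 -m pendant '[{"x":0.37,"y":0.58,"z":0,"rx":0,"ry":0,"rz":-0.42,"jaw":0.15},{"x":0.37,"y":0.58,"z":0,"rx":0,"ry":0,"rz":-0.42,"jaw":0.15},{"x":0.37,"y":0.58,"z":0,"rx":0,"ry":0,"rz":-0.42,"jaw":0.15},{"x":0.37,"y":0.58,"z":0,"rx":0,"ry":0,"rz":-0.42,"jaw":0.15}]'
python3 need.py "484.3 244.9 275 180.97"
```

```text
t: 25.98
eef_pos: [516.1, -177.7, 309.2]
tcp_rot: [-3.14, -0.003, 2.069]
ft_force: [-0.8, 0.0, -0.9]
opening: 0.271
t: 26.35
eef_pos: [535.2, -58.8, 309.6]
tcp_rot: [-3.141, -0.002, 2.452]
ft_force: [0.4, -0.7, -1.2]
opening: 0.266
t: 26.72
eef_pos: [529.2, 60.2, 309.9]
tcp_rot: [-3.141, -0.002, 2.836]
ft_force: [-0.0, -0.9, -0.8]
opening: 0.264
t: 27.22
eef_pos: [503.6, 156.9, 310.3]
tcp_rot: [-3.141, -0.001, -3.125]
ft_force: [-0.9, 0.3, -0.9]
opening: 0.267
t 27.23 pos [503.6 156.9 310.3] rot [-1.7998e+02 -4.0000e-02 -1.7904e+02] F [-0.9  0.3 -0.9] open 0.267
[484.3  244.9  275.   180.97] -> x 0.119 y 0.589 z 0.236 rz -0.000
```

```bash
python3 -m pendant '[{"x":0.12,"y":0.58,"z":0.1,"rx":0,"ry":0,"rz":0,"jaw":0.15},{"x":0.12,"y":0.58,"z":0.2,"rx":0,"ry":0,"rz":0,"jaw":0.15},{"x":0.12,"y":0.58,"z":0.23,"rx":0,"ry":0,"rz":0,"jaw":0.15},{"x":0.12,"y":0.58,"z":0.23,"rx":0,"ry":0,"rz":0,"jaw":0.15},{"x":0.12,"y":0.58,"z":0.23,"rx":0,"ry":0,"rz":0,"jaw":0.15},{"x":0.12,"y":0.58,"z":0.23,"rx":0,"ry":0,"rz":0,"jaw":0.15}]'
python3 need.py "484.3 244.9 258 180.97"
python3 tilt.py tl5 13 174.1 0,0
```

```text
t: 27.98
eef_pos: [483.6, 244.2, 276.8]
tcp_rot: [3.141, 0.001, -3.122]
ft_force: [-0.1, -0.4, -1.6]
opening: 0.266
t 27.98 pos [483.6 244.2 276.8] rot [ 1.7998e+02  5.0000e-02 -1.7889e+02] F [-0.1 -0.4 -1.6] open 0.266
[484.3  244.9  258.   180.97] -> x -0.004 y 0.005 z 0.126 rz 0.003 
[483.5 244.4 276.8] [ 0.   0.3 -0.8]
```

View pics/tl5.png

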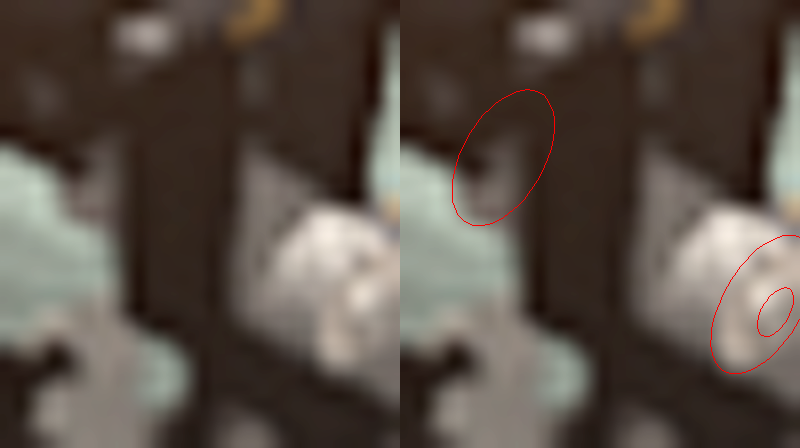

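The held cell is level and its rim fits the prediction. Going down in small steps with force checks.

```bash
python3 -m pendant '[{"x":-0.004,"y":0.003,"z":0.06,"rx":0,"ry":0,"rz":0,"jaw":0.15},{"x":-0.004,"y":0.003,"z":0.1,"rx":0,"ry":0,"rz":0,"jaw":0.15},{"x":-0.004,"y":0.003,"z":0.1,"rx":0,"ry":0,"rz":0,"jaw":0.15}]'; python3 need.py "484.3 244.9 252 180.97"
for i in 1 2; do python3 -m pendant '[{"x":0,"y":0,"z":0.02,"rx":0,"ry":0,"rz":0,"jaw":0.15},{"x":0,"y":0,"z":0.03,"rx":0,"ry":0,"rz":0,"jaw":0.15},{"x":0,"y":0,"z":0.03,"rx":0,"ry":0,"rz":0,"jaw":0.15}]' | grep -E 'eef|force'; done
```

```text
t: 28.4
eef_pos: [483.7, 245.5, 260.6]
tcp_rot: [-3.141, -0.001, -3.121]
ft_force: [0.4, 0.3, -0.7]
opening: 0.265
t 28.40 pos [483.7 245.5 260.6] rot [-1.7998e+02 -7.0000e-02 -1.7880e+02] F [ 0.4  0.3 -0.7] open 0.265
[484.3  244.9  252.   180.97] -> x -0.004 y -0.004 z 0.057 rz 0.005 
eef_pos: [483.9, 245.5, 256.9]
ft_force: [0.9, -0.3, -1.0]
eef_pos: [483.9, 245.5, 252.3]
ft_force: [2.2, -0.2, 0.6]
```

Fx is building with little Fz, so the cell is sliding down inside the sprung lip as intended. Continuing.

```bash
for i in 1 2 3; do python3 -m pendant '[{"x":0,"y":0,"z":0.02,"rx":0,"ry":0,"rz":0,"jaw":0.15},{"x":0,"y":0,"z":0.04,"rx":0,"ry":0,"rz":0,"jaw":0.15},{"x":0,"y":0,"z":0.04,"rx":0,"ry":0,"rz":0,"jaw":0.15}]' | grep -E 'eef|force'; done
```

```text
eef_pos: [483.9, 245.4, 245.9]
ft_force: [3.5, 0.4, -2.0]
eef_pos: [483.9, 245.5, 240.1]
ft_force: [3.9, 0.5, -1.3]
eef_pos: [483.8, 245.5, 234.0]
ft_force: [2.7, -0.1, -1.8]
```

```bash
python3 -m pendant '[{"x":0,"y":0,"z":0.02,"rx":0,"ry":0,"rz":0,"jaw":0.15},{"x":0,"y":0,"z":0.035,"rx":0,"ry":0,"rz":0,"jaw":0.15},{"x":0,"y":0,"z":0.035,"rx":0,"ry":0,"rz":0,"jaw":0.15}]' | grep -E 'eef|force';for i in 1 2; do python3 -m pendant '[{"x":0,"y":0,"z":0.01,"rx":0,"ry":0,"rz":0,"jaw":0.15},{"x":0,"y":0,"z":0.01,"rx":0,"ry":0,"rz":0,"jaw":0.15}]' | grep -E 'eef|force'; done
```

```text
eef_pos: [483.8, 245.5, 228.9]
ft_force: [3.6, -0.4, -1.3]
eef_pos: [483.8, 245.4, 227.7]
ft_force: [2.6, -0.2, 2.8]
eef_pos: [483.8, 245.3, 227.3]
ft_force: [-0.9, -4.3, 18.6]
```

Seated: Fz rose at 227.3, against about 226.5 expected. Release and retreat.

```bash
python3 -m pendant '[{"x":0,"y":0,"z":0,"rx":0,"ry":0,"rz":0,"jaw":0.38},{"x":0,"y":0,"z":0,"rx":0,"ry":0,"rz":0,"jaw":0.38},{"x":0,"y":0,"z":0,"rx":0,"ry":0,"rz":0,"jaw":0.38}]'; python3 -m pendant '[{"x":0,"y":0,"z":-0.2,"rx":0,"ry":0,"rz":0,"jaw":0.38},{"x":0,"y":0,"z":-0.5,"rx":0,"ry":0,"rz":0,"jaw":0.38},{"x":0,"y":0,"z":-0.5,"rx":0,"ry":0,"rz":0,"jaw":0.3},{"x":0,"y":0,"z":-0.5,"rx":0,"ry":0,"rz":0,"jaw":0.3}]'; python3 look.py b 2;  python3 need.py "505 160 310 162" "535 60 310 140" "560 -60 310 118" "590 -180 310 96.6" "596.3 -283.7 280 96.6"
```

```text
t: 31.52
eef_pos: [483.6, 245.5, 225.8]
tcp_rot: [-3.141, -0.001, -3.121]
ft_force: [-0.0, 0.3, -0.8]
opening: 0.381
t: 32.02
eef_pos: [483.5, 245.4, 300.5]
tcp_rot: [-3.141, -0.001, -3.121]
ft_force: [-0.5, 0.8, -0.1]
opening: 0.307
t 32.08 pos [483.6 245.4 300.1] rot [-1.7997e+02 -9.0000e-02 -1.7880e+02] F [ 0.6 -0.1 -0.8] open 0.301
[505. 160. 310. 162.] -> x -0.131 y -0.572 z -0.066 rz 0.427 
[535.  60. 310. 140.] -> x -0.396 y -0.572 z -0.000 rz 0.489 
[560. -60. 310. 118.] -> x -0.642 y -0.506 z -0.000 rz 0.489 
[ 590.  -180.   310.    96.6] -> x -0.800 y -0.199 z -0.000 rz 0.476 
[ 596.3 -283.7  280.    96.6] -> x -0.692 y -0.038 z 0.200 rz 0.000
```

View pics/look_b.png

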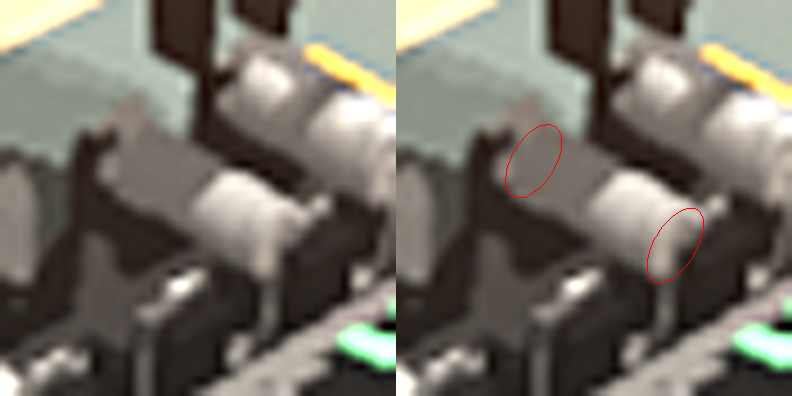

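The middle cell is level in bay 2, with the same sub-pixel offset as the thick cell. Next is the slim cell.

```bash
python3 -m pendant '[{"x":-0.13,"y":-0.57,"z":-0.07,"rx":0,"ry":0,"rz":0.43,"jaw":0.3},{"x":-0.13,"y":-0.57,"z":-0.07,"rx":0,"ry":0,"rz":0.43,"jaw":0.3},{"x":-0.13,"y":-0.57,"z":-0.07,"rx":0,"ry":0,"rz":0.43,"jaw":0.3}]'
python3 -m pendant '[{"x":-0.4,"y":-0.57,"z":0,"rx":0,"ry":0,"rz":0.49,"jaw":0.35},{"x":-0.4,"y":-0.57,"z":0,"rx":0,"ry":0,"rz":0.49,"jaw":0.35},{"x":-0.4,"y":-0.57,"z":0,"rx":0,"ry":0,"rz":0.49,"jaw":0.35}]'
python3 -m pendant '[{"x":-0.64,"y":-0.51,"z":0,"rx":0,"ry":0,"rz":0.49,"jaw":0.35},{"x":-0.64,"y":-0.51,"z":0,"rx":0,"ry":0,"rz":0.49,"jaw":0.35},{"x":-0.64,"y":-0.51,"z":0,"rx":0,"ry":0,"rz":0.49,"jaw":0.35}]'
python3 -m pendant '[{"x":-0.8,"y":-0.2,"z":0,"rx":0,"ry":0,"rz":0.48,"jaw":0.35},{"x":-0.8,"y":-0.2,"z":0,"rx":0,"ry":0,"rz":0.48,"jaw":0.35},{"x":-0.8,"y":-0.2,"z":0,"rx":0,"ry":0,"rz":0.48,"jaw":0.35},{"x":-0.8,"y":-0.2,"z":0,"rx":0,"ry":0,"rz":0.48,"jaw":0.35}]'
python3 need.py "596.3 -283 270 96.6"; sed -i 's/f=11/f=16/' carr0.py; python3 carr0.py c2 596.3,-283.7,32.7,9,96.6; python3 - <<'E'
import cv2
a=cv2.imread('pics/c2.png'); cv2.imwrite('pics/c2b.png',cv2.resize(a,(800,400)))
E
```

```text
t: 32.45
eef_pos: [505.4, 159.1, 310.6]
tcp_rot: [-3.141, -0.002, 2.822]
ft_force: [-1.1, 0.6, 0.1]
opening: 0.298
t: 32.83
eef_pos: [536.0, 59.3, 310.5]
tcp_rot: [-3.141, -0.001, 2.438]
ft_force: [-0.4, -0.2, -0.9]
opening: 0.347
t: 33.2
eef_pos: [559.9, -61.5, 310.7]
tcp_rot: [-3.141, -0.001, 2.054]
ft_force: [0.2, 1.0, -0.5]
opening: 0.351
t: 33.7
eef_pos: [588.7, -178.2, 310.8]
tcp_rot: [-3.14, -0.001, 1.683]
ft_force: [-0.2, 0.7, -0.5]
opening: 0.351
t 33.70 pos [ 588.7 -178.2  310.8] rot [-1.7992e+02 -7.0000e-02  9.6400e+01] F [-0.2  0.7 -0.5] open 0.351
[ 596.3 -283.   270.    96.6] -> x -0.700 y -0.028 z 0.272 rz -0.004
```

View pics/c2b.png

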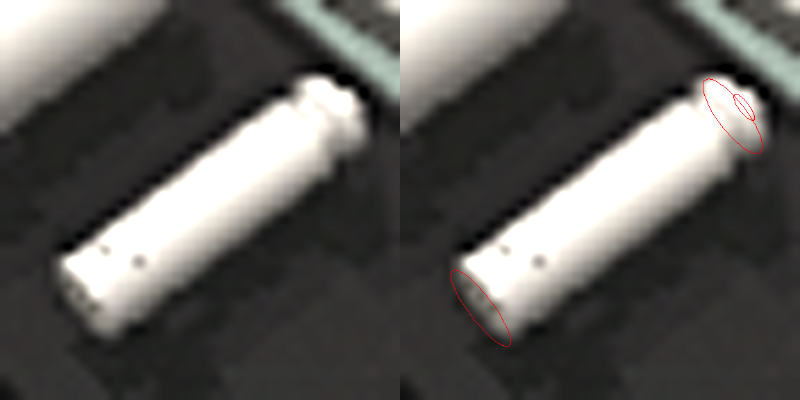

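The slim cell (original view) is about 1 mm further toward +y than assumed, so I'll use (596.3,-283).

```bash
python3 -m pendant '[{"x":-0.7,"y":-0.03,"z":0.27,"rx":0,"ry":0,"rz":-0.004,"jaw":0.35},{"x":-0.7,"y":-0.03,"z":0.27,"rx":0,"ry":0,"rz":-0.004,"jaw":0.35},{"x":-0.7,"y":-0.03,"z":0.27,"rx":0,"ry":0,"rz":-0.004,"jaw":0.35},{"x":-0.7,"y":-0.03,"z":0.27,"rx":0,"ry":0,"rz":-0.004,"jaw":0.35},{"x":-0.7,"y":-0.03,"z":0.27,"rx":0,"ry":0,"rz":-0.004,"jaw":0.35}]'
python3 need.py "596.3 -283 206 96.6"; python3 carr.py c3 596.2,-283,32.7,9,96.6
```

```text
t: 34.33
eef_pos: [595.9, -283.0, 271.7]
tcp_rot: [3.141, 0.0, 1.684]
ft_force: [-0.7, -0.5, 0.6]
opening: 0.351
t 34.33 pos [ 595.9 -283.   271.7] rot [179.97   0.    96.48] F [-0.7 -0.5  0.6] open 0.351
[ 596.3 -283.   206.    96.6] -> x -0.000 y 0.003 z 0.438 rz -0.003
```

View pics/c3.png

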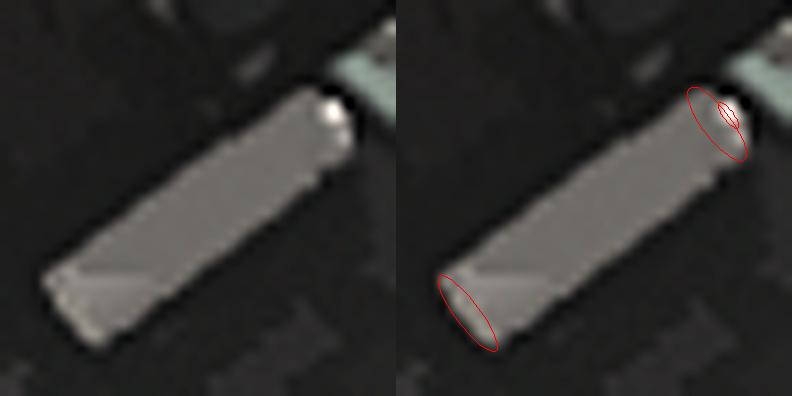

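```bash
python3 -m pendant '[{"x":0,"y":0.003,"z":0.2,"rx":0,"ry":0,"rz":-0.003,"jaw":0.35},{"x":0,"y":0.003,"z":0.35,"rx":0,"ry":0,"rz":-0.003,"jaw":0.35},{"x":0,"y":0.003,"z":0.44,"rx":0,"ry":0,"rz":-0.003,"jaw":0.35},{"x":0,"y":0.003,"z":0.44,"rx":0,"ry":0,"rz":-0.003,"jaw":0.35},{"x":0,"y":0.003,"z":0.44,"rx":0,"ry":0,"rz":-0.003,"jaw":0.35}]'
python3 -m pendant '[{"x":0,"y":0,"z":0,"rx":0,"ry":0,"rz":0,"jaw":0.08},{"x":0,"y":0,"z":0,"rx":0,"ry":0,"rz":0,"jaw":0.08},{"x":0,"y":0,"z":0,"rx":0,"ry":0,"rz":0,"jaw":0.08},{"x":0,"y":0,"z":0,"rx":0,"ry":0,"rz":0,"jaw":0.08}]'
python3 need.py "596.3 -283 206 96.6"
```

```text
t: 35.0
eef_pos: [596.2, -284.8, 206.0]
tcp_rot: [3.141, 0.001, 1.684]
ft_force: [0.5, -0.0, -0.6]
opening: 0.348
t: 35.5
eef_pos: [596.0, -285.0, 205.5]
tcp_rot: [3.141, 0.0, 1.683]
ft_force: [-1.0, -0.4, 5.1]
opening: 0.179
t 35.50 pos [ 596.  -285.   205.5] rot [1.7998e+02 2.0000e-02 9.6460e+01] F [-1.  -0.4  5.1] open 0.179
[ 596.3 -283.   206.    96.6] -> x 0.013 y 0.004 z -0.003 rz -0.003
```

The opening of 17 mm matches the slim cell. Its centre is about 2 mm toward the button from the TCP. Lift and carry it to bay 3, turning -95.6°.

```bash
python3 -m pendant '[{"x":0,"y":0,"z":-0.25,"rx":0,"ry":0,"rz":0,"jaw":0.08},{"x":0,"y":0,"z":-0.68,"rx":0,"ry":0,"rz":0,"jaw":0.08},{"x":0,"y":0,"z":-0.68,"rx":0,"ry":0,"rz":0,"jaw":0.08},{"x":0,"y":0,"z":-0.68,"rx":0,"ry":0,"rz":0,"jaw":0.08}]'
python3 need.py "590 -180 310 70" "560 -70 310 45" "535 40 310 22" "505 130 310 0.97" "483.5 187.9 273 0.97"
```

```text
t: 36.0
eef_pos: [595.7, -284.8, 306.6]
tcp_rot: [-3.141, -0.0, 1.683]
ft_force: [1.0, -0.2, -0.6]
opening: 0.182
t 36.00 pos [ 595.7 -284.8  306.6] rot [-1.7999e+02 -2.0000e-02  9.6460e+01] F [ 1.  -0.2 -0.6] open 0.182
[ 590. -180.  310.   70.] -> x 0.699 y 0.041 z -0.022 rz 0.588 
[560. -70. 310.  45.] -> x 0.621 y -0.439 z -0.000 rz 0.556 
[535.  40. 310.  22.] -> x 0.401 y -0.636 z -0.000 rz 0.511 
[505.   130.   310.     0.97] -> x 0.039 y -0.631 z -0.000 rz 0.467 
[483.5  187.9  273.     0.97] -> x -0.137 y -0.388 z 0.247 rz 0.000
```

```bash
python3 -m pendant '[{"x":0.7,"y":0.04,"z":0,"rx":0,"ry":0,"rz":0.59,"jaw":0.08},{"x":0.7,"y":0.04,"z":0,"rx":0,"ry":0,"rz":0.59,"jaw":0.08},{"x":0.7,"y":0.04,"z":0,"rx":0,"ry":0,"rz":0.59,"jaw":0.08}]'
python3 -m pendant '[{"x":0.62,"y":-0.44,"z":0,"rx":0,"ry":0,"rz":0.56,"jaw":0.08},{"x":0.62,"y":-0.44,"z":0,"rx":0,"ry":0,"rz":0.56,"jaw":0.08},{"x":0.62,"y":-0.44,"z":0,"rx":0,"ry":0,"rz":0.56,"jaw":0.08}]'
python3 -m pendant '[{"x":0.4,"y":-0.64,"z":0,"rx":0,"ry":0,"rz":0.51,"jaw":0.08},{"x":0.4,"y":-0.64,"z":0,"rx":0,"ry":0,"rz":0.51,"jaw":0.08},{"x":0.4,"y":-0.64,"z":0,"rx":0,"ry":0,"rz":0.51,"jaw":0.08}]'
python3 -m pendant '[{"x":0.04,"y":-0.63,"z":0,"rx":0,"ry":0,"rz":0.47,"jaw":0.08},{"x":0.04,"y":-0.63,"z":0,"rx":0,"ry":0,"rz":0.47,"jaw":0.08},{"x":0.04,"y":-0.63,"z":0,"rx":0,"ry":0,"rz":0.47,"jaw":0.08},{"x":0.04,"y":-0.63,"z":0,"rx":0,"ry":0,"rz":0.47,"jaw":0.08},{"x":0.04,"y":-0.63,"z":0,"rx":0,"ry":0,"rz":0.47,"jaw":0.08}]'
python3 need.py "483.5 187.9 273 0.97"
```

```text
t: 36.38
eef_pos: [589.8, -177.1, 305.2]
tcp_rot: [-3.138, -0.001, 1.219]
ft_force: [0.2, -1.0, 0.2]
opening: 0.177
t: 36.75
eef_pos: [559.0, -67.0, 305.4]
tcp_rot: [-3.138, 0.002, 0.78]
ft_force: [0.4, -0.8, -0.9]
opening: 0.185
t: 37.12
eef_pos: [534.0, 43.3, 305.4]
tcp_rot: [-3.14, 0.003, 0.379]
ft_force: [-0.0, -1.1, -0.4]
opening: 0.183
t: 37.75
eef_pos: [506.0, 129.7, 306.6]
tcp_rot: [3.142, 0.001, 0.011]
ft_force: [0.5, -0.0, -0.8]
opening: 0.184
t 37.75 pos [506.  129.7 306.6] rot [1.8e+02 4.0e-02 6.3e-01] F [ 0.5 -0.  -0.8] open 0.184
[483.5  187.9  273.     0.97] -> x -0.146 y -0.390 z 0.224 rz -0.007
```

```bash
python3 -m pendant '[{"x":-0.146,"y":-0.385,"z":0.05,"rx":0,"ry":0,"rz":-0.007,"jaw":0.08},{"x":-0.146,"y":-0.385,"z":0.15,"rx":0,"ry":0,"rz":-0.007,"jaw":0.08},{"x":-0.146,"y":-0.385,"z":0.22,"rx":0,"ry":0,"rz":-0.007,"jaw":0.08},{"x":-0.146,"y":-0.385,"z":0.22,"rx":0,"ry":0,"rz":-0.007,"jaw":0.08},{"x":-0.146,"y":-0.385,"z":0.22,"rx":0,"ry":0,"rz":-0.007,"jaw":0.08},{"x":-0.146,"y":-0.385,"z":0.22,"rx":0,"ry":0,"rz":-0.007,"jaw":0.08}]'
python3 need.py "483.5 187.9 260 0.97"
sed -i 's/\[0\])-14,int(q\[1\])-14/[0])-12,int(q[1])-12/' tilt.py; python3 tilt.py tl6 9 172.8 2,0
```

```text
t: 38.5
eef_pos: [483.5, 187.6, 274.5]
tcp_rot: [-3.141, -0.001, 0.015]
ft_force: [-0.4, 0.4, -0.5]
opening: 0.181
t 38.50 pos [483.5 187.6 274.5] rot [-1.7999e+02 -4.0000e-02  8.8000e-01] F [-0.4  0.4 -0.5] open 0.181
[483.5  187.9  260.     0.97] -> x 0.000 y -0.002 z 0.096 rz -0.002 
[483.4 187.7 274.5] [-0.1 -0.4 -0.5]
```

View pics/tl6.png

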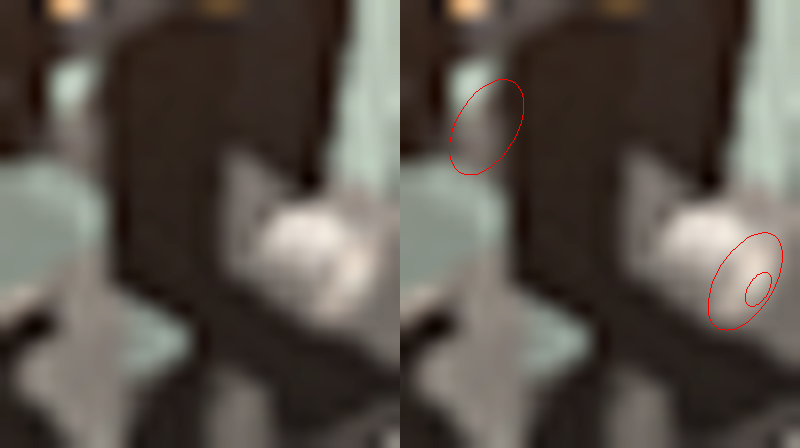

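The held slim cell is level and its rim is within about 0.5 px of the prediction. Going down in steps.

```bash
python3 -m pendant '[{"x":0,"y":0,"z":0.06,"rx":0,"ry":0,"rz":0,"jaw":0.08},{"x":0,"y":0,"z":0.1,"rx":0,"ry":0,"rz":0,"jaw":0.08},{"x":0,"y":0,"z":0.13,"rx":0,"ry":0,"rz":0,"jaw":0.08},{"x":0,"y":0,"z":0.13,"rx":0,"ry":0,"rz":0,"jaw":0.08}]'| grep -E 'eef|force'
for i in 1 2 3; do python3 -m pendant '[{"x":0,"y":0,"z":0.02,"rx":0,"ry":0,"rz":0,"jaw":0.08},{"x":0,"y":0,"z":0.03,"rx":0,"ry":0,"rz":0,"jaw":0.08},{"x":0,"y":0,"z":0.03,"rx":0,"ry":0,"rz":0,"jaw":0.08}]' | grep -E 'eef|force'; done
```

```text
eef_pos: [483.2, 188.1, 254.1]
ft_force: [-0.0, -0.2, 0.0]
eef_pos: [483.3, 188.0, 250.1]
ft_force: [-0.3, 0.2, -0.6]
eef_pos: [483.3, 188.0, 245.6]
ft_force: [1.1, 0.2, 1.4]
eef_pos: [483.2, 188.0, 240.8]
ft_force: [2.7, -0.1, -1.2]
```

```bash

for i in 1 2 3; do python3 -m pendant '[{"x":0,"y":0,"z":0.02,"rx":0,"ry":0,"rz":0,"jaw":0.08},{"x":0,"y":0,"z":0.04,"rx":0,"ry":0,"rz":0,"jaw":0.08},{"x":0,"y":0,"z":0.04,"rx":0,"ry":0,"rz":0,"jaw":0.08}]' | grep -E 'eef|force'; done
```

```text
eef_pos: [483.2, 188.0, 234.8]
ft_force: [3.2, 0.5, -2.1]
eef_pos: [483.2, 188.0, 228.8]
ft_force: [2.5, 0.2, -1.9]
eef_pos: [483.1, 188.0, 222.8]
ft_force: [3.5, 0.8, -2.1]
```

```bash

for i in 1 2 3; do python3 -m pendant '[{"x":0,"y":0,"z":0.007,"rx":0,"ry":0,"rz":0,"jaw":0.08},{"x":0,"y":0,"z":0.007,"rx":0,"ry":0,"rz":0,"jaw":0.08}]' | grep -E 'eef|force'; done
```

```text
eef_pos: [483.2, 188.0, 222.0]
ft_force: [3.2, 0.3, -0.2]
eef_pos: [483.2, 188.0, 221.0]
ft_force: [3.7, 0.1, 0.1]
eef_pos: [483.2, 188.0, 220.3]
ft_force: [2.1, -0.8, 6.4]
```

```bash
python3 -m pendant '[{"x":0,"y":0,"z":0.003,"rx":0,"ry":0,"rz":0,"jaw":0.08},{"x":0,"y":0,"z":0.003,"rx":0,"ry":0,"rz":0,"jaw":0.08}]' | grep -E 'eef|force'
python3 -m pendant '[{"x":0,"y":0,"z":0,"rx":0,"ry":0,"rz":0,"jaw":0.3},{"x":0,"y":0,"z":0,"rx":0,"ry":0,"rz":0,"jaw":0.3},{"x":0,"y":0,"z":0,"rx":0,"ry":0,"rz":0,"jaw":0.3}]'; python3 -m pendant '[{"x":0,"y":0,"z":-0.2,"rx":0,"ry":0,"rz":0,"jaw":0.3},{"x":0,"y":0,"z":-0.5,"rx":0,"ry":0,"rz":0,"jaw":0.3},{"x":0,"y":0,"z":-0.7,"rx":0,"ry":0,"rz":0,"jaw":0.3},{"x":0,"y":0,"z":-0.7,"rx":0,"ry":0,"rz":0,"jaw":0.3}]'; python3 look.py c 3
```

```text
eef_pos: [483.2, 187.9, 220.2]
ft_force: [1.8, -2.8, 12.3]
t: 42.68
eef_pos: [483.0, 188.0, 219.3]
tcp_rot: [3.141, 0.001, 0.016]
ft_force: [0.2, -0.0, -0.3]
opening: 0.299
t: 43.18
eef_pos: [483.2, 188.1, 326.2]
tcp_rot: [-3.141, -0.003, 0.016]
ft_force: [-0.0, -0.6, -1.2]
opening: 0.301
```

View pics/look_c.png

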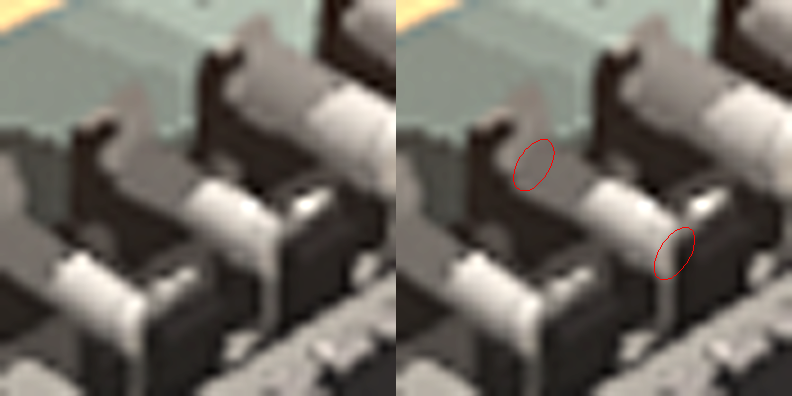

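The slim cell in bay 3 lies just like the same-sized charging cell in bay 4. I'll move the arm clear and check all bays in both views.

```bash
python3 -m pendant '[{"x":0.2,"y":0.95,"z":-0.1,"rx":0,"ry":0,"rz":0,"jaw":0.3},{"x":0.2,"y":0.95,"z":-0.1,"rx":0,"ry":0,"rz":0,"jaw":0.3},{"x":0.2,"y":0.95,"z":-0.1,"rx":0,"ry":0,"rz":0,"jaw":0.3}]'; python3 -m pendant '[{"x":0,"y":1,"z":0,"rx":0,"ry":0,"rz":-0.5,"jaw":0.3},{"x":0,"y":1,"z":0,"rx":0,"ry":0,"rz":-0.5,"jaw":0.3},{"x":0,"y":1,"z":0,"rx":0,"ry":0,"rz":-0.5,"jaw":0.3},{"x":0,"y":1,"z":0,"rx":0,"ry":0,"rz":-0.5,"jaw":0.3}]'
python3 - <<'E'
from model import *
E3=np.r_[ex,0];N3=np.r_[ey,0];th=np.linspace(0,2*np.pi,60)
for n,box,f in(('top',(118,190,240,278),6.5),('scene',(275,125,395,210),6.6)):
    c=cam(n); save('full_'+n,c['img']); x0,y0,x1,y1=box
    a=cv2.resize(c['img'][y0:y1,x0:x1],None,fx=f,fy=f,interpolation=cv2.INTER_CUBIC); a=np.clip(a*1.3,0,255).astype(np.uint8)
    save('fin_'+n,a)
    for k,(r,hz) in {1:(16,56.6),2:(13,52.4),3:(9,46.7),4:(9,46.7)}.items():
        C=T(0,BY[k],hz); 
        for d in(29.5,-32.5):
            R=np.array([C+d*E3+r*(np.cos(t)*N3+np.sin(t)*np.array([0,0,1])) for t in th])
            cv2.polylines(a,[((proj(c,R)+.5-[x0,y0])*f).astype(int).reshape(-1,1,2)],True,(255,0,0),1)
    save('finr_'+n,a)
E
```

```text
t: 43.6
eef_pos: [515.8, 43.4, 338.2]
tcp_rot: [-3.142, 0.002, 0.014]
ft_force: [-0.3, 0.3, -0.0]
opening: 0.299
t: 44.1
eef_pos: [517.7, -106.0, 337.9]
tcp_rot: [-3.14, 0.002, 0.406]
ft_force: [-1.0, 0.1, -0.2]
opening: 0.303
```

View pics/finr_top.png

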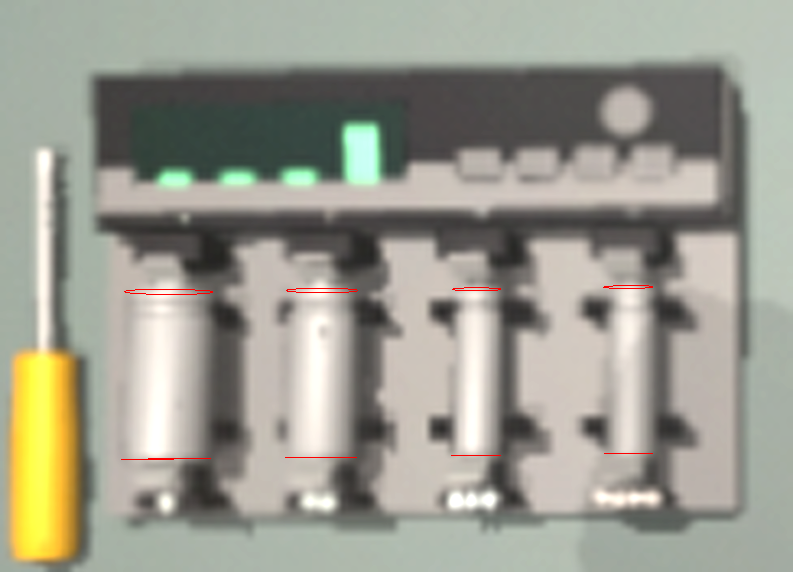

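View pics/finr_scene.png

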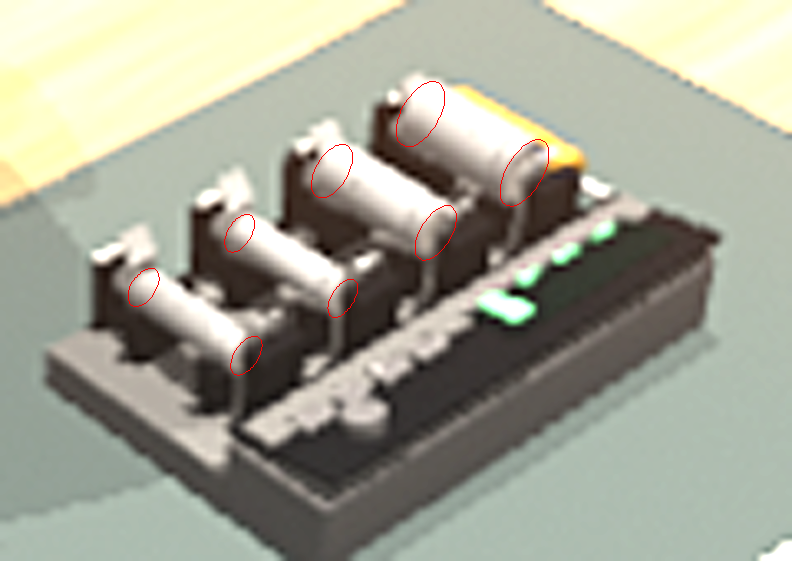

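View pics/full_top.png

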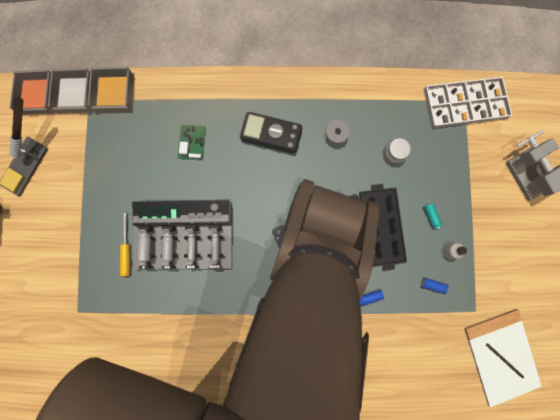

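All four cells lie level and parallel. The three loaded ones show the same small overlay offset as the charging cell, which is known to be home. Groove ends are at the panel side, nothing else in view has moved, and the gripper is clear in the air. Handing in.

```bash
python3 -c "
from cell import env
print(env.job_done(), env.state()['t'])"
```

```text
the job is handed in; nothing more can be done
the job is handed in; nothing more can be done
```

The three cells are loaded in the order asked: thick in bay 1, middle in bay 2 and slim in bay 3. Each has its button end at the rigid contact and was pressed down to its saddles. I handed the job in at about 44 s, with the gripper clear of everything.

**Trouble on the way:**
- **First try at bay 2:** the middle cell caught the sprung lip and tilted in the grip, because I had measured its position along the groove about 2 mm wrong. I set it back in its carrier groove, where it levelled, then measured and gripped it again. The second try went in cleanly.
- **Press force:** the last press was about 12 N on the thick and slim cells. On the middle cell it reached about 19 N for a moment, over the 3 to 15 N you gave but well under the 40 N limit.

**Last checks:**
- **Height:** the force rise at the saddles came within about 1 mm of the expected home height for each cell.
- **Fit:** in both cameras the three cells lie level, with their ends on the predicted outlines to about 1 px (roughly 2.5 mm). They show the same small offset as the charging cell in bay 4.
- **Other things:** the charging cell and the other bench items in view look unmoved. The arm hid the block battery in the last top view, so I could not check that one.

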